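# Load a plate box into the imager's intake lane

### The arm

A 6-joint arm with a two-finger parallel gripper is mounted at the origin on the work surface. World frame = base frame: x ahead of the robot, y to its left, z up, the work surface at z = 0. Lengths are in m, angles in rad, forces in N, time in s.
With the tool pointing down it reaches from about 0.35 to 0.775 m from the base axis. Payload 5.5 kg.
Tool frame: the origin (TCP) lies between the finger pads; the fingertips stand 22 mm ahead of it and the grasp point (between the pads) lies 3 mm ahead of it (env.finger_overhang is the distance from the TCP to the fingertips, in m); y points along the fingers, x is the direction in which the jaws open and shut, and the axes are right-handed (so a half turn about y gives the same grasp; the last joint's range is limited). The gripper opens to 85 mm and grips with 20 to 120 N. Pads are 22 mm wide; open, the fingers measure 114 mm over their backs; the gripper's body (76 mm by 85 mm) begins 54 mm behind the grasp point. The pads swing forward as they close: fully open they stand 13 mm farther back than shut.
Start: joints at [1.136, 0.313, 0.046, 1.304, 0, 1.431], TCP at [0.167, 0.55, 0.253] pointing down, gripper open.
Joint ranges: [-2.76, 2.76], [-0.86, 1.69], [-1.03, 1.26], [-2.2, 2.34], [-1.47, 1.5], [-3.14, 3.14]. Speed limits (rad/s): [2.57, 2.57, 3.14, 3.14, 3.14, 3.14].

### API

Orientations are given as a unit quaternion [w, x, y, z].
In Python, from workcell import monitor, cams, job, env gives the robot as it stands.
- The arm moves only by the tool drive_tool, never from a script. Its argument "plan" is text: rows parted by semicolons, each of 7 numbers parted by spaces: the opening, from -1 (shut) to 1 (fully open), then the shift along the tool's x, y, z in mm, then the turn, a rotation vector about the tool's x, y, z in degrees. In form: gripper x y z rx ry rz; .... A call has 1 to 8 rows; each row shifts and turns the pose as measured when the row begins, along the tool's axes as they then stand; what a row does not reach is not made up. A row lasts 1/8 s, in which the tool goes at most 62.5 mm and 10.7 degrees, less where a joint would pass 70% of its speed; a pose out of reach is approached as far as the arm can. A call is refused whole if a number of a shift passes 62.5 or a number of a turn 10.7, either way. A call with a gripper value outside its range is refused whole. The fingers move at their own pace and stop on an object; "grip_force" is the grip in N (left out, the last holds). Time passes only in rows, so rows that do not move let the fingers close. It gives the time, the measured TCP pose, the force and the opening at its end, in the units of the state.
- monitor.get_state(): the state, without advancing time (a new reading comes with each control period).
- cams.read_camera(name): name is "scene" or "top"; returns (picture, depth): 400x640x3 uint8, red, green, blue; 400x640 float32, m along the optical axis (not along the pixel's ray), 0 where there is no reading.
- cams.calibration(name): a dict with "fx", "fy", "cx", "cy" (pixels), "R" (3x3) and "t" (3): a world point X has camera coordinates R X + t. Camera axes: x right, y down, z forward; pixel columns grow to the right and rows downward; lengths in m; the calibration is good to about 2 mm. A picture is of the moment at which its call begins. calibration takes no time and is no camera call.
- job.hand_in(): hands the job in, once; it reports no verdict.
The state is a dict: "clock": time; "joint_pos": joint angles; "qvel": joint speeds; "tau": joint torques, N m; "tcp_pos": TCP position; "orientation": TCP orientation; "wrist_force": force on the tool from outside, world axes, zero at the start; "ft_torque": the same for the moment, N m; "finger_gap": finger opening in m.
Only numpy, scipy, OpenCV 4.12 (cv2) and the standard library are available. Lean on these libraries where they do the work, as an engineer would, in place of code of your own. Each camera call takes 0.05 s, during which the arm holds its last target.

### The job

Slide the box of culture plates that stands on the loading deck down the lane between the two guide rails until it is square up against both stop pins, pushing it at an easy pace with the fingertips, never lifting it, and without letting it touch either rail, so that the fresh plates are not jolted. It stands askew and off to one side, so line it up before the mouth of the lane. With the box home, press the load key on the deck's pod all the way down, let go of it, and leave everything else on the bench where it stands.

Things in the scene. Friction and masses are not known exactly. Their poses are not given: they have to be found in the camera images.
- deck: Fixed aluminium loading deck of a bench-top plate imager: slab 12 mm thick on the bench, 210 mm wide (deck x -105 to +105), 425 mm long (deck y -205 to +220). Origin: on the lane's centre line at bench height, z up. The lane runs along deck y towards NEGATIVE y, to the stop pins; deck x points across the lane, away from the robot. From y = +55 to +220 it is an open apron without rails.
- lane_mouth (a point): Point on the deck's top face on the lane's centre line where the lane begins (black line across the deck), at deck x 0, y +55 mm, 12 mm above the bench. Axes as the deck.
- lane_home (a point): Point on the deck's top face on the lane's centre line where the centre of the plate box's underside stands when it is home: deck x 0, y -130 mm, 12 mm above the bench. Axes as the deck.
- casing (a point): Upper front edge of the imager's white casing (black front, shutter) behind the stop pins: at deck x 0, y -215 mm, 230 mm above the bench. The casing is 340 mm wide (deck x -170 to +170) and reaches from here to deck y -500, top 234 mm. Fixed.
- rail_near: Guide rail on the robot's side: fixed round steel bar, 12 mm in diameter, top 38 mm above the bench. Inner face at deck x -62 mm from deck y +22 to -190; from y +22 to its end at y +58 it flares outward to an axis at x -88. Bracket posts (10 mm, same height) stand outside it at x -84. Origin at deck x 0, y 0, 12 mm above the bench; axes as the deck.
- rail_far: Guide rail on the side away from the robot, mirror image of rail_near: inner face at deck x +62 mm, so the lane is 124 mm wide between the bars. Outside it, at deck x +100, y -130, stands a photo-eye block 20 x 20 mm, top 37 mm above the bench. Origin and axes as rail_near.
- stop_pins: Two rigid upright rubber-sleeved stop pins at the end of the lane, 14 mm in diameter, 44 mm high, at deck x -35 and +35 mm; their faces towards the box lie at deck y -185. Origin at deck x 0, y 0, 12 mm above the bench; axes as the deck.
- plate_box: Box to push: grey lid, white base, clear sides, dark-red plates inside; 100 (its x) x 110 (its y, along the lane) x 80 mm high, about 0.4 kg, loose on the deck, friction about 0.6. Origin: centre of underside, z up. Starts on the apron, its y within 0.2 rad of deck y, centre up to 28 mm off the centre line. Home: front (-y) face on both pins, centre at deck y -130 mm; 12 mm free each side.
- load_key_top (a point): Centre of the top of the load key: white round button 26 mm in diameter on a black collar 44 mm in diameter, on the grey key pod (50 x 75 mm, 40 mm high) beside the far rail, at deck x +130, y -60 mm; key top 58 mm above the bench. Pressed straight down.
- load_key (a joint): Travel of the load key in m: 0 released, 0.006 fully down; a spring (1.5 N to start it, 5 N at full travel) pushes it back up.
- spare_box: Bystander: another plate box of the same size (100 x 110 x 80 mm) with pale plates, on the bench beyond the deck, not on it. Origin centre of underside.
- dish_stack: Bystander: stack of three culture dishes in one piece, 90 mm diameter, 45 mm high, on the bench beyond the far rail, between the key pod and the imager. Origin centre of underside.
- dish: Bystander: one culture dish, 90 mm diameter, 15 mm high, on the bench beyond the far edge of the deck. Origin centre of underside.
- marker: Bystander: marker pen, 105 mm long (its y) and 14 mm thick, lying on the bench just beyond the apron's open end (deck y +260 and more). Origin centre of underside.
- tube_rack: Bystander: white tube rack with ten capped tubes, 60 x 160 mm, 80 mm high, on the bench beyond the deck, to its left. Origin centre of underside.
- spray: Bystander: white spray bottle, 72 mm diameter, 190 mm high, on the bench to the left of the deck, beyond the apron's open end. Origin centre of underside.

How it is judged:
By the outcome, as a careful person would: the job done as asked, in the order asked, and still so for the second after the job is handed in, with the robot touching nothing.
It also fails if it takes over 64 s, if anything falls off the work surface, if the arm or the gripper's body presses on something with over 40 N, if the wrist force passes 120 N, or if a joint passes its speed limit or range.

## Working session

There is one attempt and no reset: what is moved stays moved. The work goes in short steps, Python scripts to look and compute and a tool call to move; the robot and the scene stay as the last step left them, time stands still between calls to the robot, and variables do not carry over. Pictures are saved under pics/ and viewed, and the job is handed in when it is done.

Besides the shell and the picture viewer there is one more tool, called after "Call:" as name(argument=value, ...) on one line, values as JSON. drive_tool: Moves the arm, as the interface text tells. Its arguments: {"type":"object","properties":{"plan":{"type":"string"},"grip_force":{"type":"number"}},"required":["plan"]}

```bash
ls; mkdir -p pics; python3 - <<'E'
from workcell import monitor, cams, job, env
import cv2,numpy as np
print(monitor.get_state())
for n in("scene","top"):
    p,d=cams.read_camera(n); cv2.imwrite(f"pics/{n}0.png",p[:,:,::-1]); np.savez(f"pics/{n}0.npz",p=p,d=d); print(cams.calibration(n))
E
```

```text
pics
{'clock': 0.0, 'joint_pos': array([1.13643237e+00, 3.14004262e-01, 4.49786330e-02, 1.30360926e+00,
       1.77818124e-05, 1.43114697e+00]), 'qvel': array([ 0.00133066, -0.00113513,  0.00113537,  0.00034688,  0.00030399,
       -0.00043142]), 'tau': array([ 9.54989846e-04, -4.80623746e+01,  2.98534584e+01,  1.93364848e-02,
       -1.04776900e-04,  5.27689636e-06]), 'tcp_pos': array([0.16684833, 0.54976466, 0.25240651]), 'orientation': array([-0.56768813,  0.56829853,  0.42059484, -0.42174276]), 'wrist_force': array([-0.35759348, -1.20884346,  0.72636773]), 'ft_torque': array([-0.00431527, -0.02241052, -0.03606349]), 'finger_gap': 0.0853636631316222}
{'fx': 421.1371146290149, 'fy': 421.1371146290149, 'cx': 321.13090299401455, 'cy': 203.0438584869422, 'R': array([[-0.53536426,  0.84460577,  0.00511905],
       [ 0.48973849,  0.31535358, -0.81283967],
       [-0.68814339, -0.43265831, -0.58246499]]), 't': array([ 0.20276883, -0.23536149,  1.56386906])}
{'fx': 454.9923183907105, 'fy': 454.9923183907105, 'cx': 326.3083279534419, 'cy': 201.72026665058254, 'R': array([[-0.0048175 , -0.99969096, -0.02438803],
       [-0.98460024,  0.00900397, -0.17458893],
       [ 0.17475456,  0.02317138, -0.98433934]]), 't': array([0.18534941, 0.64814017, 1.19193653])}
```

View pics/scene0.png

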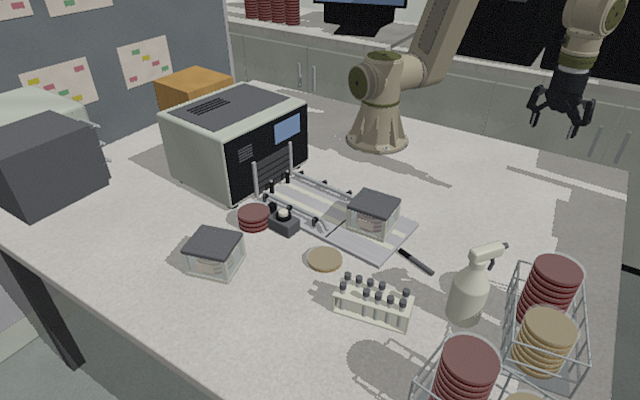

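View pics/top0.png

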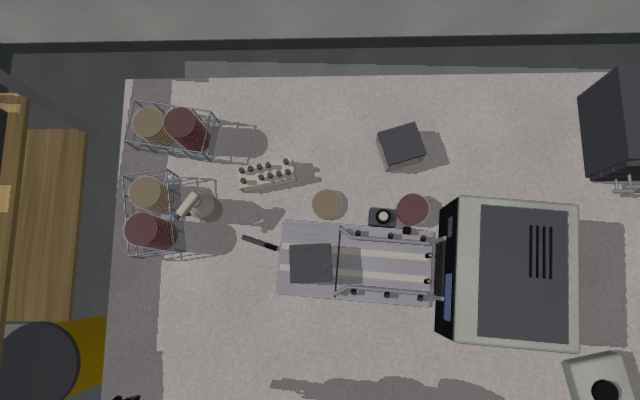

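The top view shows the deck at about u 277–438, v 218–305. The box is on the apron near (310,263), the key at (383,216), and the black mouth line near u 338. I'll enlarge that area next.

```bash
python3 - <<'E'
import cv2,numpy as np
p=np.load("pics/top0.npz")['p'][:,:,::-1]
c=p[200:315,265:450]; cv2.imwrite("pics/top0c.png",cv2.resize(c,None,fx=4.3,fy=4.3,interpolation=cv2.INTER_CUBIC))
p=np.load("pics/scene0.npz")['p'][:,:,::-1]
c=p[160:275,235:425]; cv2.imwrite("pics/scene0c.png",cv2.resize(c,None,fx=4.2,fy=4.2,interpolation=cv2.INTER_CUBIC))
E
```

```text
(no output)
```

View pics/top0c.png

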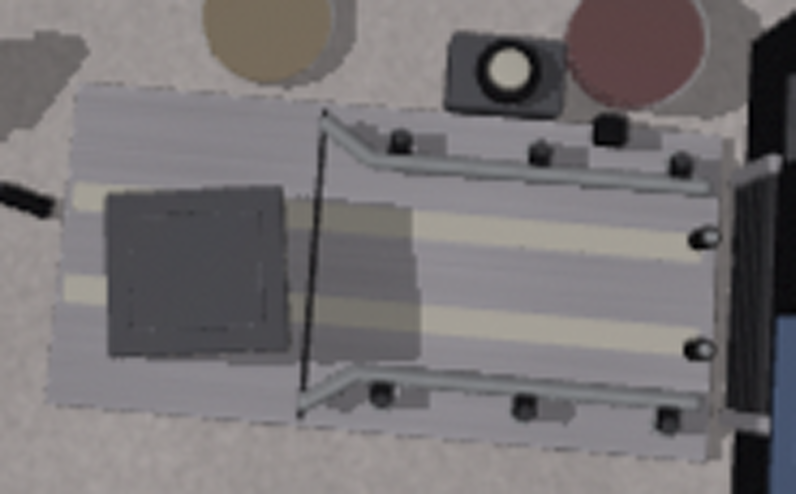

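View pics/scene0c.png

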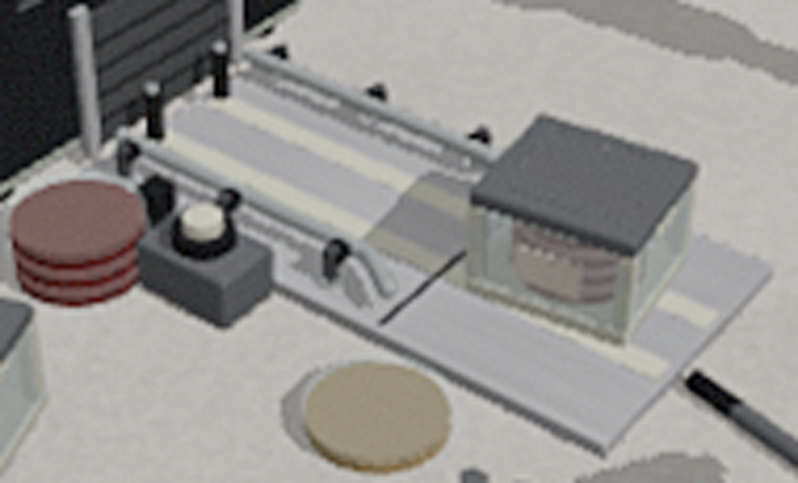

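The crops show the deck corners, key and box lid clearly. I'll fit the deck and box poses to those points in both views.

```bash
cat > h.py <<'E'
import numpy as np,cv2
from scipy.optimize import least_squares
from workcell import cams
C={n:cams.calibration(n) for n in("top","scene")}
def proj(n,X):
    c=C[n]; q=np.asarray(X)@c['R'].T+c['t']
    return np.c_[c['fx']*q[:,0]/q[:,2]+c['cx'],c['fy']*q[:,1]/q[:,2]+c['cy']]
def ray(n,uv,z):
    c=C[n];uv=np.atleast_2d(uv).astype(float)
    d=np.c_[(uv[:,0]-c['cx'])/c['fx'],(uv[:,1]-c['cy'])/c['fy'],np.ones(len(uv))]@c['R']
    o=-c['R'].T@c['t']; s=(z-o[2])/d[:,2]; return o+s[:,None]*d
def T(p,X):
    X=np.asarray(X,float);c,s=np.cos(p[2]),np.sin(p[2])
    return np.c_[p[0]+c*X[:,0]-s*X[:,1],p[1]+s*X[:,0]+c*X[:,1],X[:,2]]
def crop(px,off,k): return (np.array(px,float)+.5)/k-.5+np.array(off)
E
python3 - <<'E'
from h import *
tp=crop([(78,84),(50,402),(712,460),(732,140),(510,70)],(265,200),4.3)
td=np.array([(105,220,12),(-105,220,12),(-105,-205,12),(105,-205,12),(130,-60,58)])/1e3
sp=crop([(605,452),(772,270),(203,217)],(235,160),4.2)
sd=np.array([(105,220,9),(-105,220,12),(130,-60,58)])/1e3
sd[0,2]=.012
def fit(use):
    f=lambda p:np.concatenate(([(proj("top",T(p,td))-tp).ravel()] if 't' in use else [])+([(proj("scene",T(p,sd))-sp).ravel()] if 's' in use else []))
    r=least_squares(f,[.5,.2,0]); print(use,r.x.round(4),r.fun.reshape(-1,2).round(1).tolist()); return r.x
for u in("t","s","ts"): D=fit(u)
D=fit('t')
# box
hx,hy=.05,.055
bd=np.array([(hx,hy,.092),(hx,-hy,.092),(-hx,-hy,.092),(-hx,hy,.092)])
bt=crop([(107,195),(283,186),(291,353),(109,355)],(265,200),4.3)
bs=crop([(632,250),(470,200),(545,116),(697,165)],(235,160),4.2)
W=ray("top",bt,.092);print(W[:,:2].round(4),np.linalg.norm(np.roll(W,1,0)-W,axis=1))
for n,b in(("top",bt),("scene",bs)):
    r=least_squares(lambda p:(proj(n,T(p,bd))-b).ravel(),[.5,.3,0]);B=r.x
    c,s=np.cos(D[2]),np.sin(D[2]);d=B[:2]-D[:2]
    print(n,B.round(4),r.fun.round(1),"in deck",c*d[0]+s*d[1],-s*d[0]+c*d[1],B[2]-D[2])
print("mouth line",ray("top",crop([(324,110),(302,412)],(265,200),4.3),.012),"exp",T(D,[(.095,.055,.012),(-.095,.055,.012)]))
print("pins",ray("top",crop([(708,238),(703,349)],(265,200),4.3),.056),"exp",T(D,[(.035,-.192,.056),(-.035,-.192,.056)]))
print("key",T(D,[(.13,-.06,.058)]),ray("top",tp[4:],.058))
for n,b in(("top",None),("scene",None)):
    d=np.load(f"pics/{n}0.npz")['d']; 
    pts=np.array([(310,263)]) if n=="top" else np.array([(374,203)])
    for u,v in pts:
        c=C[n];z=d[v,u];q=np.array([(u-c['cx'])/c['fx']*z,(v-c['cy'])/c['fy']*z,z]);print("lid z",(c['R'].T@(q-c['t'])))
E
```

```text
t [ 0.4853  0.0945 -0.0905] [[0.7, -0.4], [-0.5, 0.7], [0.0, 0.9], [-1.2, -1.1], [1.0, -0.2]]
s [ 0.4849  0.0995 -0.1007] [[-0.7, -0.6], [0.9, -0.2], [-0.1, 0.9]]
ts [ 0.4852  0.0962 -0.0915] [[0.1, -0.4], [-1.2, 0.7], [-0.6, 1.0], [-1.7, -1.0], [0.4, -0.1], [-1.2, -1.4], [-0.3, -1.1], [-1.0, 0.8]]
t [ 0.4853  0.0945 -0.0905] [[0.7, -0.4], [-0.5, 0.7], [0.0, 0.9], [-1.2, -1.1], [1.0, -0.2]]
[[0.5286 0.2777]
 [0.5334 0.1697]
 [0.4326 0.1655]
 [0.432  0.2756]] [0.09668724 0.10811402 0.10086708 0.11007919]
top [0.4817 0.2222 0.0278] [-0.3 -0.6  0.4  0.1 -0.1 -0.2 -0.1  0.7] in deck -0.01512735390988048 0.12681034830786977 0.11827699851494794
scene [0.4849 0.227  0.0262] [ 0.8  0.6 -0.7 -1.4 -1.1  0.   1.   0.5] in deck -0.012363488681956922 0.13187654729464843 0.11670350232237697
mouth line [[0.59003871 0.14364185 0.012     ]
 [0.39551829 0.15968212 0.012     ]] exp [[0.58488239 0.14069203 0.012     ]
 [0.39565943 0.15785795 0.012     ]]
pins [[ 0.50219451 -0.09507248  0.056     ]
 [ 0.43389581 -0.08897888  0.056     ]] exp [[ 0.50281208 -0.09987701  0.056     ]
 [ 0.43309835 -0.09355272  0.056     ]]
key [[0.60934936 0.0230002  0.058     ]] [[0.6089332  0.02567236 0.058     ]]
lid z [0.48116572 0.22356772 0.0914203 ]
lid z [0.48896278 0.22887091 0.09397853]
```

The right-hand deck corners disagree with the pins by about 4 mm in deck y. I'll zoom in on the rails and pins to refine the fit.

```bash
python3 - <<'E'
import cv2,numpy as np
p=np.load("pics/top0.npz")['p'][:,:,::-1]
a=cv2.resize(p[214:312,395:445],None,fx=6,fy=6,interpolation=cv2.INTER_CUBIC)
b=cv2.resize(p[214:312,330:395],None,fx=6,fy=6,interpolation=cv2.INTER_CUBIC)
cv2.imwrite("pics/z1.png",a);cv2.imwrite("pics/z2.png",b)
E
```

```text
(no output)
```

View pics/z1.png

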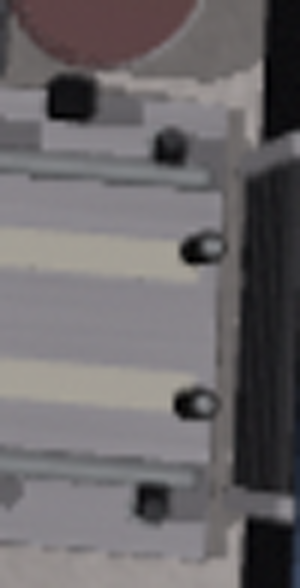

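View pics/z2.png

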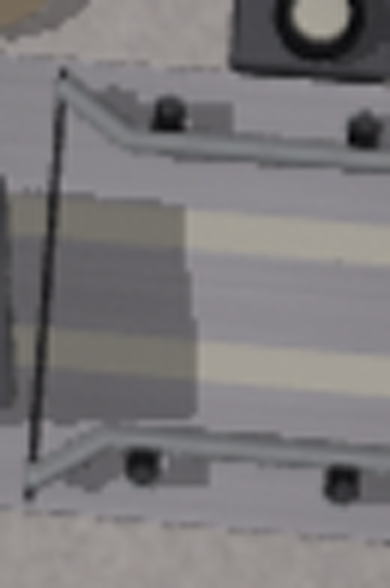

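```bash
cat > deckfit.py <<'E'
from h import *
tp=np.r_[crop([(78,84),(50,402),(510,70)],(265,200),4.3),crop([(228,108),(203,557),(208,246),(200,404)],(395,214),6)]
td=np.array([(105,220,12),(-105,220,12),(130,-60,58),(105,-205,12),(-105,-205,12),(35,-192,56),(-35,-192,56)])/1e3
sp=crop([(605,452),(772,270),(203,217)],(235,160),4.2)
sd=np.array([(105,220,12),(-105,220,12),(130,-60,58)])/1e3
# line constraints: pixel pts projected at z, deck x or y given
L=[(crop([(64,100),(36,450)],(330,214),6),.012,1,.055),
   (np.r_[crop([(200,150),(380,161)],(330,214),6),crop([(40,165),(190,179)],(395,214),6)],.036,0,.068),
   (np.r_[crop([(130,437),(360,455)],(330,214),6),crop([(30,468),(180,480)],(395,214),6)],.036,0,-.068)]
def res(p,parts=False):
    a=(ray2(p,tp,td))
    o=[a.ravel()]
    for px,z,k,v in L: o.append(indeck(p,ray("top",px,z))[:,k]-v)
    return o if parts else np.concatenate(o)
def indeck(p,X):
    c,s=np.cos(p[2]),np.sin(p[2]);d=X[:,:2]-p[:2]
    return np.c_[c*d[:,0]+s*d[:,1],-s*d[:,0]+c*d[:,1]]
def ray2(p,px,dd): return np.vstack([indeck(p,ray("top",px[i],dd[i,2]))[0]-dd[i,:2] for i in range(len(px))])
D=least_squares(res,[.485,.096,-.09],loss='soft_l1',f_scale=.002).x
if __name__=="__main__":
    print(D.round(4))
    for o in res(D,True): print((o*1e3).round(1))
    print("mouth,home,key",T(D,[(0,.055,.012),(0,-.13,.012),(.13,-.06,.058)]).round(4))
    print("scene resid",(proj("scene",T(D,sd))-sp).round(1))
    for B in([.4817,.2222,.0278],[.4849,.2270,.0262]): print(indeck(D,np.array([B]))*1e3,B[2]-D[2])
E
python3 deckfit.py
```

```text
[ 0.4852  0.0973 -0.0921]
[-1.3 -0.8  2.  -4.2 -0.2  0.1 -1.   0.4  3.1  2.1  0.6  2.1  0.6  2.3]
[-1.2 -1.6]
[-2.6 -0.6 -0.5 -1.1]
[ 1.4  2.5 -0.9 -0.3]
mouth,home,key [[ 0.4903  0.1521  0.012 ]
 [ 0.4733 -0.0321  0.012 ]
 [ 0.6091  0.0256  0.058 ]]
scene resid [[-0.8 -1.2]
 [ 0.1 -0.9]
 [-0.7  0.9]]
[[-14.99366534 124.04350442]] 0.1199332774401086
[[-12.24885174 129.11755589]] 0.11833327744010859
```

```bash
cat > st.py <<'E'
from workcell import monitor,env
import numpy as np,sys
from scipy.spatial.transform import Rotation as Ro
from deckfit import D,indeck
def rot(s): w,x,y,z=s['orientation']; return Ro.from_quat([x,y,z,w])
Rd=Ro.from_euler('z',D[2])
def rep():
    s=monitor.get_state(); M=rot(s).as_matrix(); p=s['tcp_pos']
    d=indeck(D,np.array([p]))[0]*1e3
    Md=Rd.as_matrix().T@M
    print("t %.2f tcp %s deck xy %s tip z %.1f gap %.1f F %s"%(s['clock'],p.round(4),d.round(1),(p[2]+M[2,2]*env.finger_overhang)*1e3,s['finger_gap']*1e3,s['wrist_force'].round(1)))
    print("tool axes in deck (cols):\n",Md.round(3)); return s,M,Md,d
def goto(dx,dy,ztip,yaw,n=None):
    """target deck mm, tip z mm, tool-x heading angle in deck (deg)"""
    s,M,Md,d=rep()
    X=Ro.from_euler('z',yaw,degrees=True).as_matrix()@np.diag([1,-1,-1.])
    rv=np.degrees(Ro.from_matrix(Md.T@X).as_rotvec())
    tz=ztip+env.finger_overhang*1e3
    sh=Md.T@np.array([dx-d[0],dy-d[1],tz-s['tcp_pos'][2]*1e3])
    print("shift tool",sh.round(1),"rotvec",rv.round(2))
E
python3 - <<'E'
from st import *
print(env.finger_overhang)
goto(-100,126,150,90);goto(-100,126,150,-90);goto(0,200,150,0);goto(0,200,150,180)
E
```

```text
0.022
t 0.10 tcp [0.1669 0.5498 0.2525] deck xy [-358.6  421.3] tip z 252.5 gap 85.3 F [-0.5  1.   0.7]
tool axes in deck (cols):
 [[ 0.201 -0.001 -0.98 ]
 [ 0.98  -0.002  0.201]
 [-0.002 -1.     0.   ]]
shift tool [-237.    80.8 -312.8] rotvec [-89.69  -9.05  -9.19]
t 0.10 tcp [0.1669 0.5498 0.2525] deck xy [-358.6  421.3] tip z 252.5 gap 85.3 F [-0.5  1.   0.7]
tool axes in deck (cols):
 [[ 0.201 -0.001 -0.98 ]
 [ 0.98  -0.002  0.201]
 [-0.002 -1.     0.   ]]
shift tool [-237.    80.8 -312.8] rotvec [-12.22 121.15 121.1 ]
t 0.10 tcp [0.1669 0.5498 0.2525] deck xy [-358.6  421.3] tip z 252.5 gap 85.3 F [-0.5  1.   0.7]
tool axes in deck (cols):
 [[ 0.201 -0.001 -0.98 ]
 [ 0.98  -0.002  0.201]
 [-0.002 -1.     0.   ]]
shift tool [-144.4   80.6 -395.8] rotvec [-74.34  60.71  60.58]
t 0.10 tcp [0.1669 0.5498 0.2525] deck xy [-358.6  421.3] tip z 252.5 gap 85.3 F [-0.5  1.   0.7]
tool axes in deck (cols):
 [[ 0.201 -0.001 -0.98 ]
 [ 0.98  -0.002  0.201]
 [-0.002 -1.     0.   ]]
shift tool [-144.4   80.6 -395.8] rotvec [-63.48 -77.72 -77.81]
```

```bash
python3 - <<'E'
s=open('st.py').read()
s=s.replace("M[2,2]*env","M[2,1]*env").replace("@np.diag([1,-1,-1.])","@np.array([[1,0,0],[0,0,1],[0,-1,0.]])")
open('st.py','w').write(s)
E
python3 - <<'E'
from st import *
goto(-110,126,130,90)
E
```

```text
t 0.10 tcp [0.1669 0.5498 0.2525] deck xy [-358.6  421.3] tip z 230.5 gap 85.3 F [-0.5  1.   0.7]
tool axes in deck (cols):
 [[ 0.201 -0.001 -0.98 ]
 [ 0.98  -0.002  0.201]
 [-0.002 -1.     0.   ]]
shift tool [-239.   100.8 -303. ] rotvec [ -0.02 -11.62  -0.09]
```

Call:
drive_tool(plan="0.2 -30 11 -38 0 -1.5 0; 0.2 -30 11 -38 0 -1.5 0; 0.2 -30 11 -38 0 -1.5 0; 0.2 -30 11 -38 0 -1.5 0; 0.2 -30 11 -38 0 -1.5 0; 0.2 -30 11 -38 0 -1.5 0; 0.2 -30 11 -38 0 -1.5 0; 0.2 0 0 0 0 0 0")

```text
clock: 1.1
tcp_pos: [0.3867, 0.281, 0.1702]
orientation: [-0.525, 0.525, 0.472, -0.475]
wrist_force: [0.1, 0.1, -0.0]
finger_gap: 0.051
```

```bash
python3 -c "
from st import *
goto(-105,126,50,90)"
```

```text
t 1.10 tcp [0.3867 0.281  0.1702] deck xy [-115.   173.9] tip z 148.2 gap 51.0 F [ 0.1  0.1 -0. ]
tool axes in deck (cols):
 [[ 0.01  -0.003 -1.   ]
 [ 1.    -0.003  0.01 ]
 [-0.003 -1.     0.003]]
shift tool [-47.4  98.3 -10.8] rotvec [-0.17 -0.6  -0.2 ]
```

Call:
drive_tool(plan="0.2 -24 10 -5 0 -0.6 0; 0.2 -23 15 -6 0 0 0; 0.2 0 25 0 0 0 0; 0.2 0 25 0 0 0 0; 0.2 0 18 0 0 0 0; 0.2 0 5 0 0 0 0")

```text
clock: 1.85
tcp_pos: [0.39, 0.2348, 0.0704]
orientation: [0.523, -0.521, -0.476, 0.479]
wrist_force: [-0.7, -0.3, 0.3]
finger_gap: 0.0512
```

```bash
python3 - <<'E'
from st import *
from workcell import cams
import cv2
goto(-75,126,50,90)
for n in("scene","top"):
    p,d=cams.read_camera(n); np.savez(f"pics/{n}1.npz",p=p,d=d)
    c=p[140:300,235:455] if n=="scene" else p[195:345,255:455]
    cv2.imwrite(f"pics/{n}1.png",cv2.resize(c[:,:,::-1],None,fx=3.6,fy=3.6,interpolation=cv2.INTER_CUBIC))
E
```

```text
t 1.85 tcp [0.39   0.2348 0.0704] deck xy [-107.4  128.2] tip z 48.4 gap 51.2 F [-0.7 -0.3  0.3]
tool axes in deck (cols):
 [[-0.002 -0.005 -1.   ]
 [ 1.    -0.001 -0.002]
 [-0.001 -1.     0.005]]
shift tool [ -2.3  -1.7 -32.4] rotvec [-0.27  0.13 -0.09]
```

View pics/scene1.png

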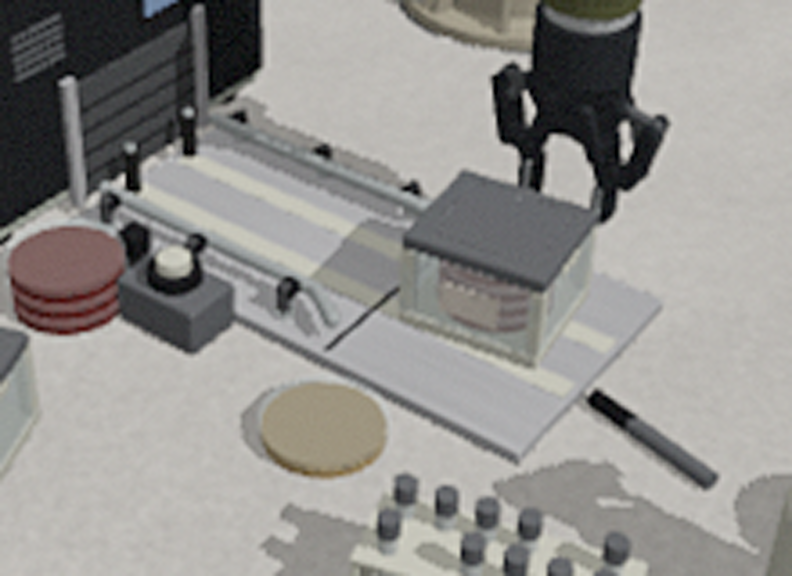

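View pics/top1.png

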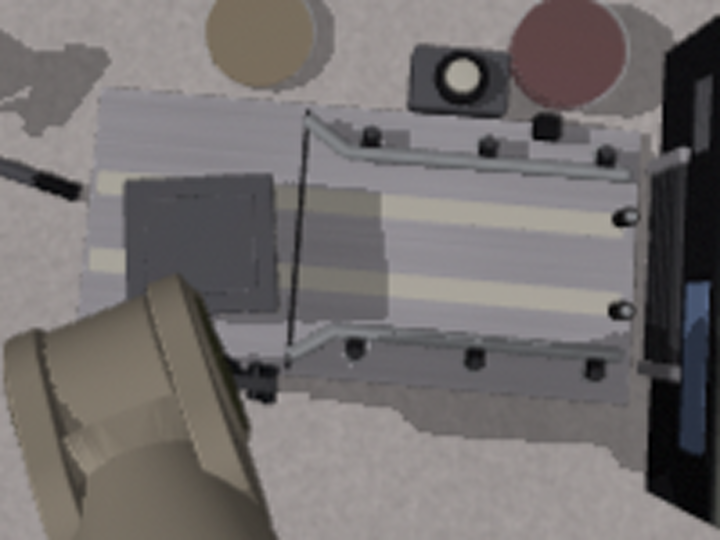

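The view is as expected: the box is untouched and the open fingers stand beside its near face. I'll start the side push gently to square it up.

Call:
drive_tool(plan="0.2 0 0 -4 0 0 0; 0.2 0 0 -4 0 0 0; 0.2 0 0 -4 0 0 0; 0.2 0 0 -4 0 0 0; 0.2 0 0 -4 0 0 0; 0.2 0 0 -4 0 0 0; 0.2 0 0 -4 0 0 0; 0.2 0 0 -4 0 0 0")

```text
clock: 2.95
tcp_pos: [0.4239, 0.2334, 0.0731]
orientation: [0.523, -0.52, -0.477, 0.478]
wrist_force: [-4.4, 2.0, 2.5]
finger_gap: 0.0514
```

```bash
python3 -c "
from st import *
goto(-62,126,48,90)"
```

```text
t 2.95 tcp [0.4239 0.2334 0.0731] deck xy [-73.6 129.9] tip z 51.1 gap 51.4 F [-4.4  2.   2.5]
tool axes in deck (cols):
 [[-0.004 -0.005 -1.   ]
 [ 1.     0.002 -0.004]
 [ 0.002 -1.     0.005]]
shift tool [ -4.    3.1 -11.6] rotvec [-0.26  0.23  0.12]
```

Call:
drive_tool(plan="0.2 -0.5 0.7 -2.5 0 0.1 0; 0.2 -0.5 0.7 -2.5 0 0 0; 0.2 -0.5 0.7 -2.5 0 0 0; 0.2 -0.3 0.5 -2 0 0 0")

```text
clock: 3.45
tcp_pos: [0.4311, 0.2325, 0.0715]
orientation: [0.525, -0.517, -0.477, 0.478]
wrist_force: [-8.0, 2.3, 8.4]
finger_gap: 0.0513
```

```bash
cat > look.py <<'E'
from st import *
from workcell import cams
import cv2,sys
k=sys.argv[1]
for n in("scene","top"):
    p,d=cams.read_camera(n); np.savez(f"pics/{n}{k}.npz",p=p,d=d)
    c=p[140:300,235:455] if n=="scene" else p[195:345,255:455]
    cv2.imwrite(f"pics/{n}{k}.png",cv2.resize(c[:,:,::-1],None,fx=3.6,fy=3.6,interpolation=cv2.INTER_CUBIC))
E
python3 look.py 2; python3 -c "
from st import *
goto(-62,126,48,90)"
```

```text
t 3.55 tcp [0.4313 0.2325 0.0715] deck xy [-66.1 129.6] tip z 49.5 gap 51.4 F [-6.8  2.8  9.1]
tool axes in deck (cols):
 [[-0.005 -0.009 -1.   ]
 [ 1.     0.006 -0.005]
 [ 0.006 -1.     0.009]]
shift tool [-3.7  1.4 -4.1] rotvec [-0.52  0.29  0.37]
```

View pics/top2.png

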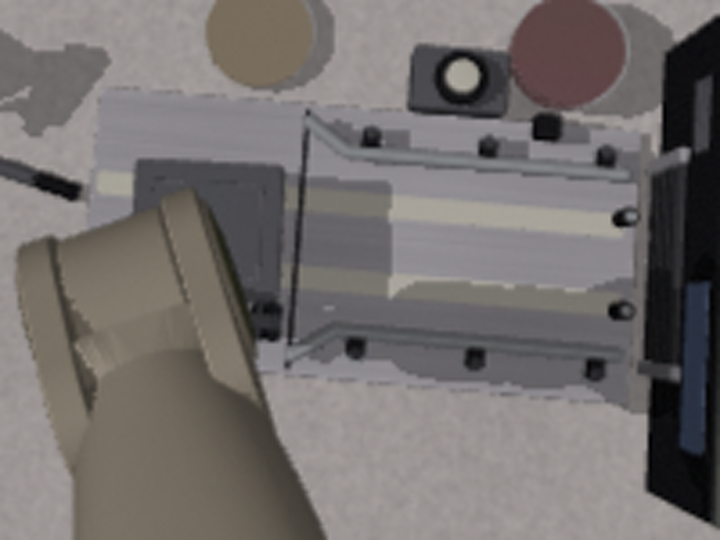

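View pics/scene2.png

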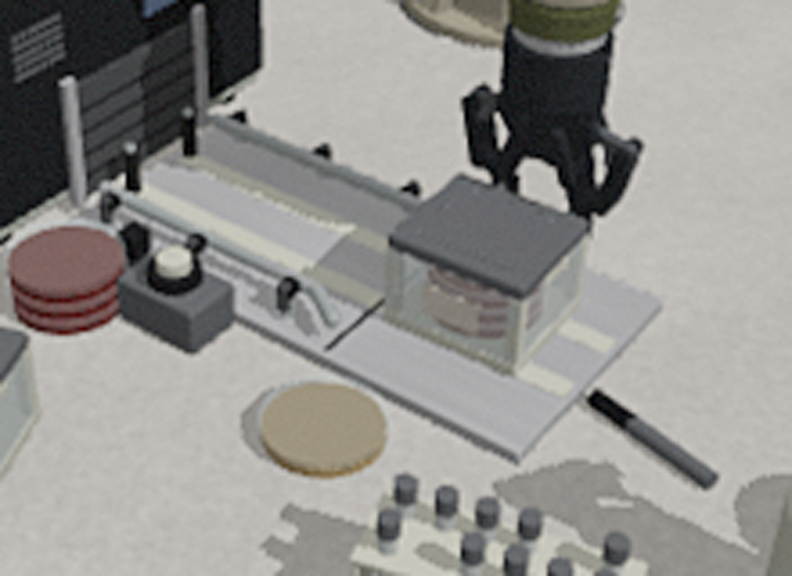

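```bash
cat > box.py <<'E'
from h import *
from deckfit import D,indeck
hx,hy=.05,.055
K={'fl':(hx,hy,.092),'fr':(hx,-hy,.092),'nr':(-hx,-hy,.092),'nl':(-hx,hy,.092)}
def box(cam,**pts):
    off,k=((255,195),3.6) if cam=="top" else ((235,140),3.6)
    px=crop(list(pts.values()),off,k); d=np.array([K[q] for q in pts])
    r=least_squares(lambda p:(proj(cam,T(p,d))-px).ravel(),[.49,.2,0]);B=r.x
    q=indeck(D,B[None,:])[0]*1e3
    print(cam,"deck xy",q.round(1),"yaw rel deg",np.degrees(B[2]-D[2]).round(2),"res",r.fun.round(1))
E
python3 - <<'E'
from box import *
box("top",fl=(135,158),fr=(285,167))
box("scene",fl=(520,298),fr=(388,239),nr=(464,177),nl=(590,226))
box("scene",fl=(520,298),nl=(590,226),fr=(388,239))
E
```

```text
top deck xy [ -4.4 122. ] yaw rel deg 1.44 res [ 0.1  0.  -0.1 -0. ]
scene deck xy [ -0.4 126.7] yaw rel deg 0.57 res [ 0.3 -0.2 -0.7 -0.2 -0.5 -0.3  0.9  0.6]
scene deck xy [ -0.3 126. ] yaw rel deg 1.35 res [ 0.4 -0.3  0.5  0.3 -0.9 -0. ]
```

Call:
drive_tool(plan="0.2 0 0 -2.2 0 0.1 0; 0.2 0 0 -2.2 0 0.1 0; 0.2 0 0 -1.6 0 0.1 0")

```text
clock: 3.92
tcp_pos: [0.4363, 0.232, 0.0716]
orientation: [0.527, -0.518, -0.476, 0.477]
wrist_force: [-6.5, 3.0, 6.0]
finger_gap: 0.0512
```

```bash
python3 -c "
from st import *
goto(-61,126,48,90)"
```

```text
t 3.92 tcp [0.4363 0.232  0.0716] deck xy [-61.1 129.6] tip z 49.6 gap 51.2 F [-6.5  3.   6. ]
tool axes in deck (cols):
 [[-0.    -0.011 -1.   ]
 [ 1.     0.007 -0.   ]
 [ 0.007 -1.     0.011]]
shift tool [-3.6  1.5 -0.1] rotvec [-0.64  0.01  0.37]
```

Call:
drive_tool(plan="0.2 0 0 3 0 0 0; 0.2 0 0 12 0 0 0; 0.2 0 0 40 0 0 0; 0.2 0 -20 40 0 0 0; 0.2 30 -40 20 0 0 0; 0.2 50 -30 0 0 0 0;0.2 40 0 0 0 0 0;0.2 0 0 0 0 0 0")

```text
clock: 4.92
tcp_pos: [0.3309, 0.3623, 0.1645]
orientation: [0.526, -0.522, -0.475, 0.475]
wrist_force: [-0.7, -0.0, 0.4]
finger_gap: 0.0511
```

```bash
python3 look.py 3; python3 -c "
from st import *
goto(0,215,48,180);print(monitor.get_state()['joint_pos'])"
```

```text
t 5.03 tcp [0.3302 0.3599 0.164 ] deck xy [-178.5  247.3] tip z 142.0 gap 51.3 F [-0.7 -1.4 -0.1]
tool axes in deck (cols):
 [[ 0.008 -0.005 -1.   ]
 [ 1.     0.002  0.008]
 [ 0.002 -1.     0.005]]
shift tool [ -31.    93.  -179.2] rotvec [ -0.16 -90.45   0.3 ]
[ 0.66116973  0.19667579 -0.33325777  1.04347706  0.00468306  0.76107759]
```

View pics/top3.png

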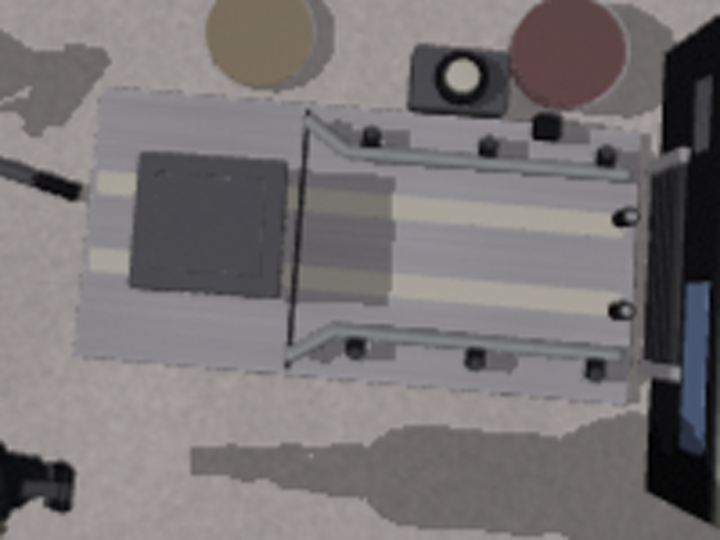

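View pics/scene3.png

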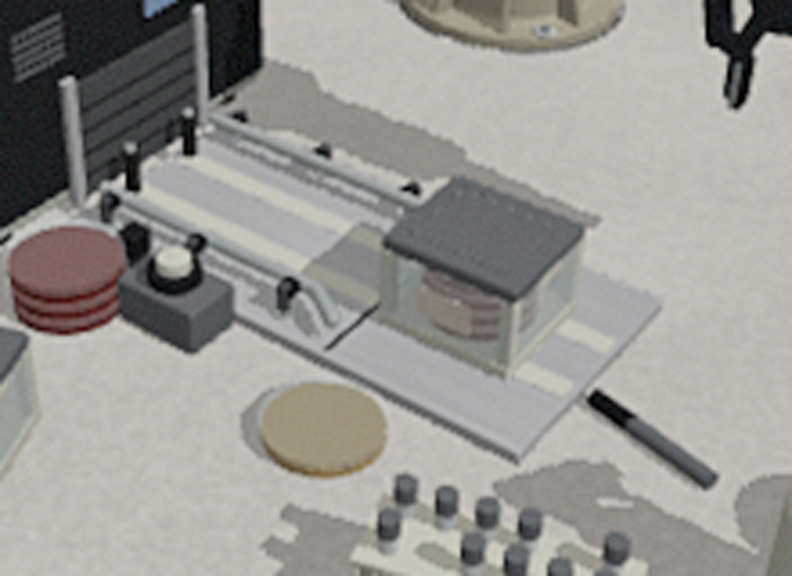

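```bash
python3 - <<'E'
from box import *
box("top",fl=(137,152),fr=(288,162),nr=(281,297),nl=(130,287))
# robust: minAreaRect of lid mask
for n in("top3",):
    p=np.load("pics/top3.npz")['p'].astype(int); 
    g=p.sum(2)/3; m=((g>50)&(g<95)).astype(np.uint8); m[:, :285]=0; m[:,342:]=0; m[:228]=0;m[290:]=0
    cs,_=cv2.findContours(m,cv2.RETR_EXTERNAL,cv2.CHAIN_APPROX_NONE);c=max(cs,key=cv2.contourArea)
    r=cv2.minAreaRect(c);W=ray("top",cv2.boxPoints(r),.092);print(r,cv2.contourArea(c));print((indeck(D,W)*1e3).round(1))
    q=indeck(D,ray("top",c.reshape(-1,2),.092).copy())*1e3
    rr=cv2.minAreaRect(q.astype(np.float32));print(rr)
E
```

```text
top deck xy [  0.8 119.8] yaw rel deg 1.68 res [ 0.4 -0.2  0.  -0.6 -0.1  0.2 -0.3  0.5]
((312.89471435546875, 257.0272521972656), (42.45088195800781, 38.46036148071289), 3.9451863765716553) 1540.0
[[-50.4 173.5]
 [ 50.  176.6]
 [ 51.8  64.3]
 [-48.2  62.8]]
((0.8630294799804688, 119.0745849609375), (100.18211364746094, 111.14704895019531), 0.9576376676559448)
```

Call:
drive_tool(plan="0.2 0 0 0 0 -10.5 0; 0.2 0 0 0 0 -10.5 0; 0.2 0 0 0 0 -10.5 0; 0.2 0 0 0 0 -10.5 0; 0.2 0 0 0 0 -10.5 0; 0.2 0 0 0 0 -10.5 0; 0.2 0 0 0 0 -10.5 0; 0.2 0 0 0 0 -10.5 0")

```text
clock: 6.02
tcp_pos: [0.3261, 0.3454, 0.1592]
orientation: [0.065, -0.056, -0.7, 0.709]
wrist_force: [-0.6, 0.2, -0.2]
finger_gap: 0.0516
```

```bash
python3 -c "
from st import *
goto(0,213,100,180)"
```

```text
t 6.03 tcp [0.3261 0.3454 0.1592] deck xy [-181.2  232.4] tip z 137.2 gap 51.6 F [-0.6  0.2 -0.2]
tool axes in deck (cols):
 [[-0.997 -0.013 -0.079]
 [ 0.079 -0.011 -0.997]
 [ 0.012 -1.     0.012]]
shift tool [-182.6   35.2    4.6] rotvec [-0.68 -4.52  0.7 ]
```

Call:
drive_tool(plan="0.2 -35 0 3 -0.7 -4.5 0.7; 0.2 -37 7 4 0 0 0; 0.2 -37 9 4 0 0 0; 0.2 -37 9 4 0 0 0; 0.2 -34 9 4 0 0 0; 0.2 0 0 0 0 0 0")

```text
clock: 6.78
tcp_pos: [0.5039, 0.2951, 0.1207]
orientation: [0.036, -0.032, -0.704, 0.709]
wrist_force: [-0.9, 0.1, -0.8]
finger_gap: 0.0514
```

```bash
python3 -c "
from st import *
goto(0,207,48,180)"
```

```text
t 6.78 tcp [0.5039 0.2951 0.1207] deck xy [  0.4 198.6] tip z 98.7 gap 51.4 F [-0.9  0.1 -0.8]
tool axes in deck (cols):
 [[-1.    -0.006 -0.005]
 [ 0.005 -0.007 -1.   ]
 [ 0.006 -1.     0.007]]
shift tool [ 0.2 50.7 -8.7] rotvec [-0.39 -0.3   0.32]
```

Call:
drive_tool(plan="0.2 0 0 -8 -0.4 -0.3 0.3; 0.2 0 20 -1 0 0 0; 0.2 0 20 0 0 0 0; 0.2 0 10 0 0 0 0; 0.2 0 0 0 0 0 0")

```text
clock: 7.4
tcp_pos: [0.4998, 0.3039, 0.0708]
orientation: [-0.033, 0.031, 0.707, -0.706]
wrist_force: [0.1, -0.4, 0.2]
finger_gap: 0.0513
```

```bash
python3 -c "
from st import *
goto(0,185,48,180)"; python3 look.py 4
```

```text
t 7.40 tcp [0.4998 0.3039 0.0708] deck xy [ -4.4 207.1] tip z 48.8 gap 51.3 F [ 0.1 -0.4  0.2]
tool axes in deck (cols):
 [[-1.    -0.002  0.001]
 [-0.001  0.001 -1.   ]
 [ 0.002 -1.    -0.001]]
shift tool [-4.4  0.7 22.1] rotvec [0.03 0.07 0.1 ]
```

View pics/scene4.png

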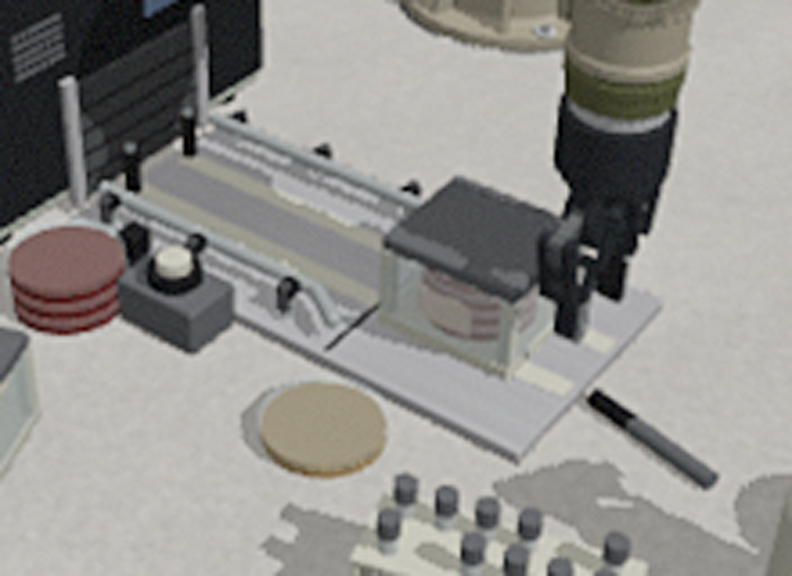

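View pics/top4.png

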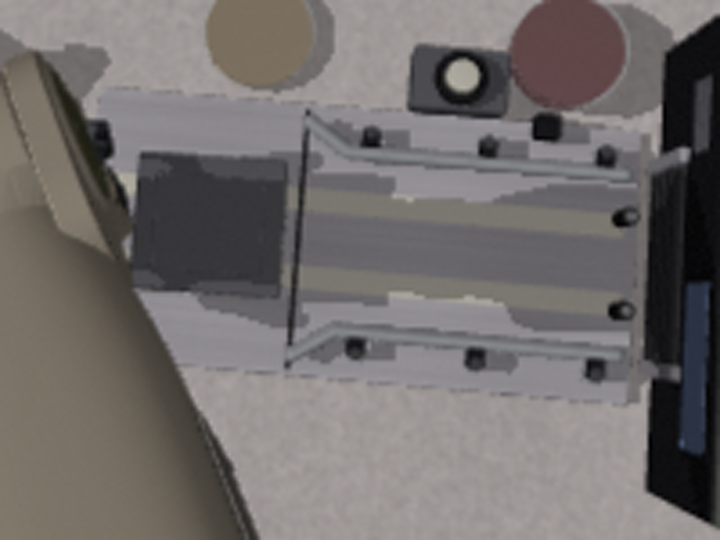

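Call:
drive_tool(plan="0.2 -2.5 0 3 0 0 0; 0.2 -2 0 4 0 0 0; 0.2 0 0 4 0 0 0; 0.2 0 0 4 0 0 0; 0.2 0 0 3 0 0 0; 0.2 0 0 3 0 0 0")

```text
clock: 8.25
tcp_pos: [0.5053, 0.2822, 0.0738]
orientation: [-0.031, 0.034, 0.708, -0.705]
wrist_force: [1.6, 1.9, -1.3]
finger_gap: 0.0512
```

```bash
python3 -c "
from st import *
goto(0,165,48,180)"
```

```text
t 8.25 tcp [0.5053 0.2822 0.0738] deck xy [  3.  185.9] tip z 51.8 gap 51.2 F [ 1.6  1.9 -1.3]
tool axes in deck (cols):
 [[-1.     0.004  0.001]
 [-0.001  0.004 -1.   ]
 [-0.004 -1.    -0.004]]
shift tool [ 3.   3.7 20.9] rotvec [ 0.23  0.06 -0.21]
```

Call:
drive_tool(plan="0.2 0.5 0.4 4 0 0 0; 0.2 0.5 0.4 4 0 0 0; 0.2 0.5 0.4 4 0 0 0; 0.2 0.5 0.4 4 0 0 0; 0.2 0.5 0.4 4 0 0 0")

```text
clock: 8.88
tcp_pos: [0.5029, 0.2644, 0.0737]
orientation: [-0.029, 0.035, 0.71, -0.703]
wrist_force: [-0.0, 6.1, 3.5]
finger_gap: 0.0511
```

```bash
python3 -c "
from st import *
goto(0,150,48,180)"; python3 look.py 5
```

```text
t 8.88 tcp [0.5029 0.2644 0.0737] deck xy [  2.2 168. ] tip z 51.7 gap 51.1 F [-0.   6.1  3.5]
tool axes in deck (cols):
 [[-1.     0.008  0.003]
 [-0.003  0.011 -1.   ]
 [-0.008 -1.    -0.011]]
shift tool [ 2.3  3.4 18. ] rotvec [ 0.62  0.16 -0.46]
```

View pics/top5.png

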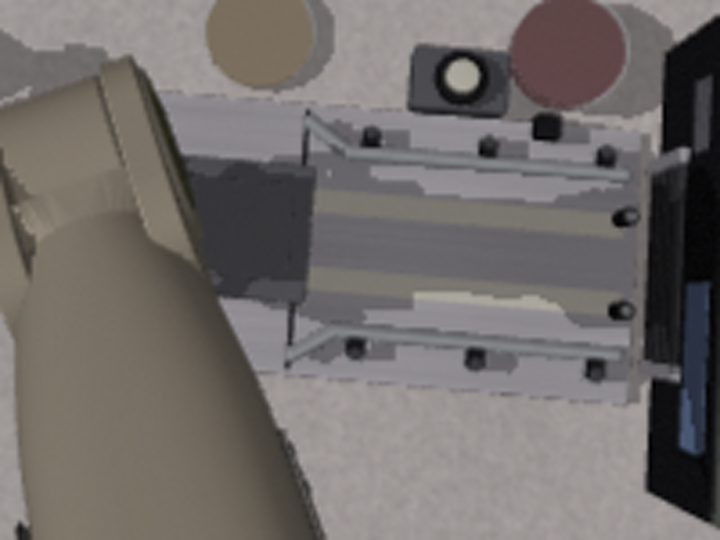

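View pics/scene5.png

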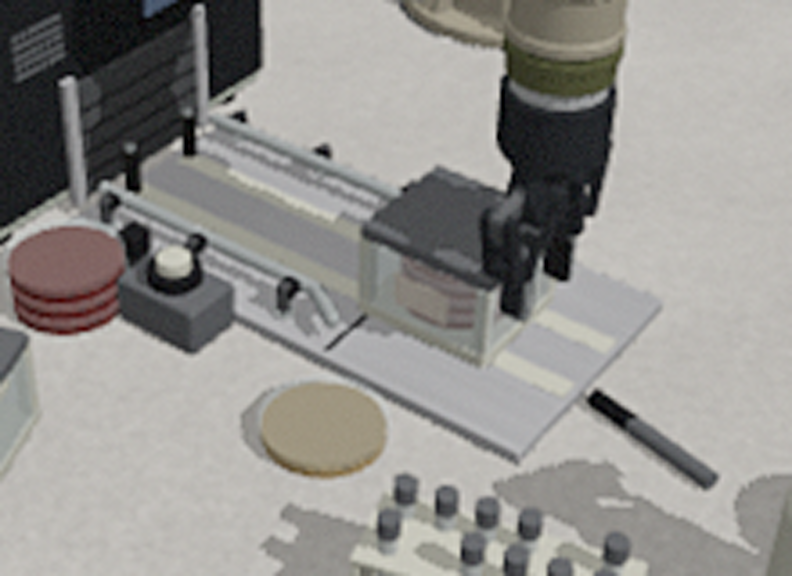

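```bash
python3 - <<'E'
from box import *
box("top",fr=(317,169),nr=(307,302))
box("scene",fr=(360,225),nr=(437,167))
E
```

```text
top deck xy [-0.9 99.4] yaw rel deg 0.33 res [ 0.1 -0.7 -0.1  0.7]
scene deck xy [ -0.4 104. ] yaw rel deg 0.08 res [-0.2  0.4  0.2 -0.4]
```

Call:
drive_tool(plan="0.2 0.4 0.4 5 0.15 0.03 -0.1; 0.2 0.4 0.4 6 0.15 0.03 -0.1; 0.2 0.4 0.4 6 0.15 0.03 -0.1; 0.2 0.4 0.4 6 0.15 0.03 -0.1; 0.2 0.4 0.4 6 0.15 0.03 -0.1; 0.2 0.4 0.4 6 0.15 0.03 -0.1; 0.2 0.4 0.4 6 0.15 0.03 -0.1; 0.2 0.4 0.4 6 0.15 0.03 -0.1")

```text
clock: 9.98
tcp_pos: [0.4977, 0.2199, 0.0731]
orientation: [0.033, -0.032, -0.705, 0.707]
wrist_force: [1.4, 4.7, 2.9]
finger_gap: 0.0512
```

```bash
python3 -c "
from st import *
goto(2,-64,50,180)"; python3 look.py 6
```

```text
t 9.97 tcp [0.4977 0.2199 0.0731] deck xy [  1.1 123.2] tip z 51.1 gap 51.2 F [1.4 4.7 2.9]
tool axes in deck (cols):
 [[-1.    -0.001  0.001]
 [-0.001 -0.003 -1.   ]
 [ 0.001 -1.     0.003]]
shift tool [ -0.7   1.6 187.2] rotvec [-0.17  0.04  0.06]
```

View pics/top6.png

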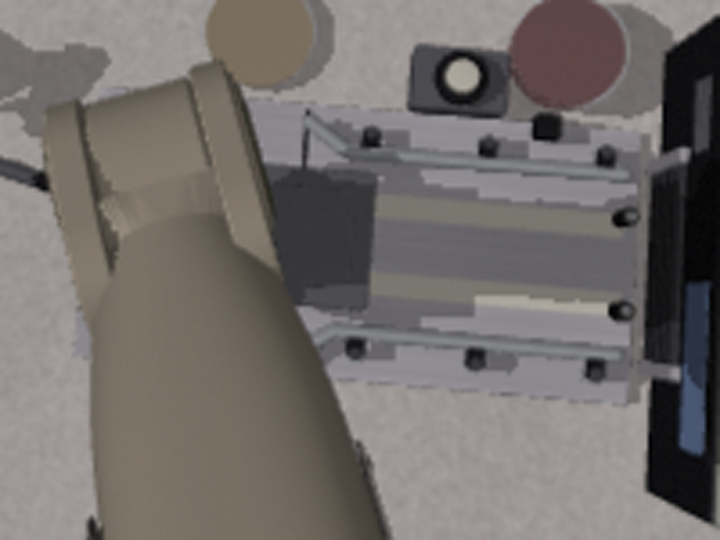

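```bash
python3 - <<'E'
from box import *
box("top",fr=(378,175),nr=(369,311))
E
```

```text
top deck xy [-2.6 54.5] yaw rel deg 0.48 res [ 0.  -0.4 -0.   0.3]
```

View pics/scene6.png

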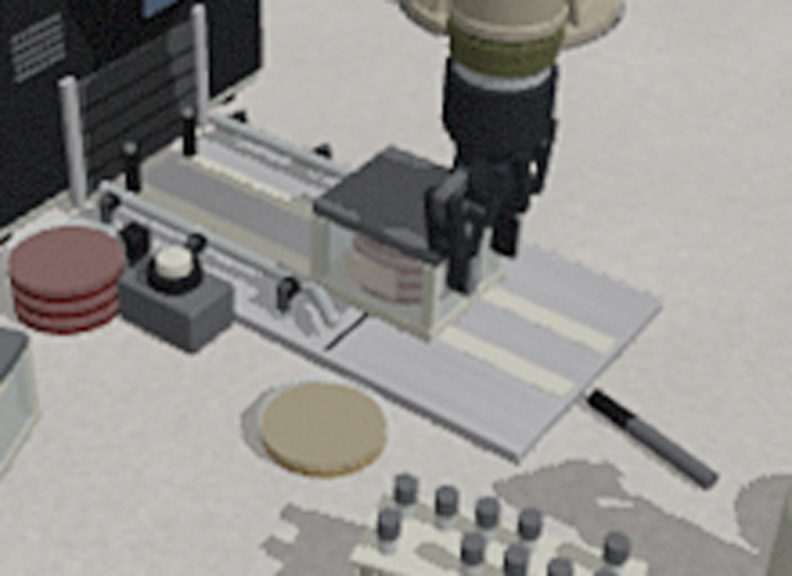

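Call:
drive_tool(plan="0.2 0.1 0.4 6 0 0.05 0; 0.2 0.1 0.4 6 0.1 0.05 -0.05; 0.2 0.1 0.4 6 0.1 0.05 -0.05; 0.2 0.1 0.4 6 0.1 0.05 -0.05; 0.2 0.1 0.4 6 0.1 0.05 -0.05; 0.2 0.1 0.4 6 0.1 0.05 -0.05; 0.2 0.1 0.4 6 0.1 0.05 -0.05; 0.2 0.1 0.4 6 0.1 0.05 -0.05")

```text
clock: 11.08
tcp_pos: [0.4938, 0.1761, 0.0725]
orientation: [0.035, -0.032, -0.705, 0.708]
wrist_force: [1.0, 6.4, 3.9]
finger_gap: 0.0513
```

```bash
python3 -c "
from st import *
goto(2,-64,50,180)"; python3 look.py 7
```

```text
t 11.07 tcp [0.4938 0.1761 0.0725] deck xy [ 1.3 79.3] tip z 50.5 gap 51.3 F [1.  6.4 3.9]
tool axes in deck (cols):
 [[-1.    -0.004 -0.003]
 [ 0.003 -0.005 -1.   ]
 [ 0.004 -1.     0.005]]
shift tool [ -1.2   1.2 143.3] rotvec [-0.27 -0.19  0.25]
```

View pics/top7.png

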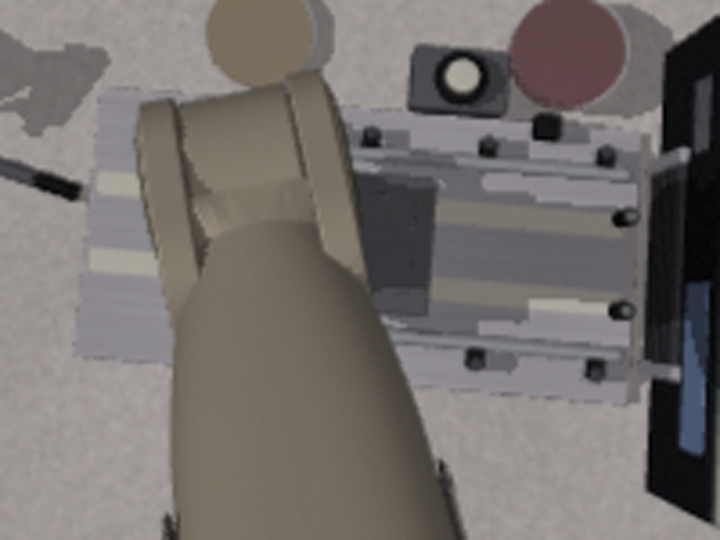

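```bash
python3 - <<'E'
from box import *
box("top",fr=(438,180),nr=(431,317))
E
```

```text
top deck xy [-3.3 10.3] yaw rel deg 0.97 res [ 0.  -0.3 -0.   0.3]
```

View pics/scene7.png

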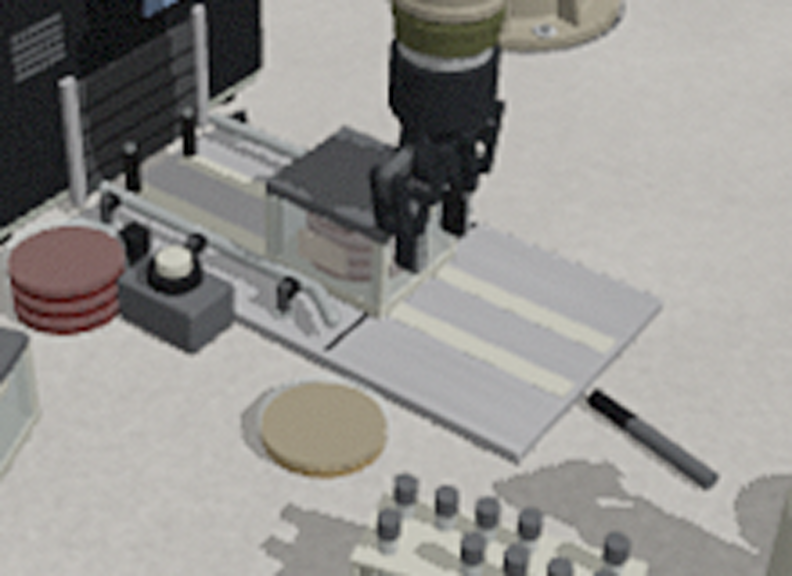

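Call:
drive_tool(plan="0.2 -0.3 0.4 6 -0.1 0 0.1; 0.2 -0.3 0.4 6 0 0 0; 0.2 -0.3 0.4 6 0 0 0; 0.2 -0.3 0.4 6 0 0 0; 0.2 -0.3 0.4 6 0 0 0; 0.2 -0.3 0.4 6 0 0 0; 0.2 -0.3 0.4 6 0 0 0; 0.2 -0.3 0.4 6 0 0 0")

```text
clock: 12.18
tcp_pos: [0.4922, 0.1335, 0.072]
orientation: [-0.032, 0.032, 0.71, -0.703]
wrist_force: [-1.3, 6.9, 6.8]
finger_gap: 0.0517
```

```bash
python3 -c "
from st import *
goto(2,-64,50,180)"; python3 look.py 8
```

```text
t 12.18 tcp [0.4922 0.1335 0.072 ] deck xy [ 3.6 36.6] tip z 50.0 gap 51.7 F [-1.3  6.9  6.8]
tool axes in deck (cols):
 [[-1.    -0.001  0.001]
 [-0.001  0.009 -1.   ]
 [ 0.001 -1.    -0.009]]
shift tool [  1.7  -0.9 100.6] rotvec [0.53 0.06 0.07]
```

View pics/top8.png

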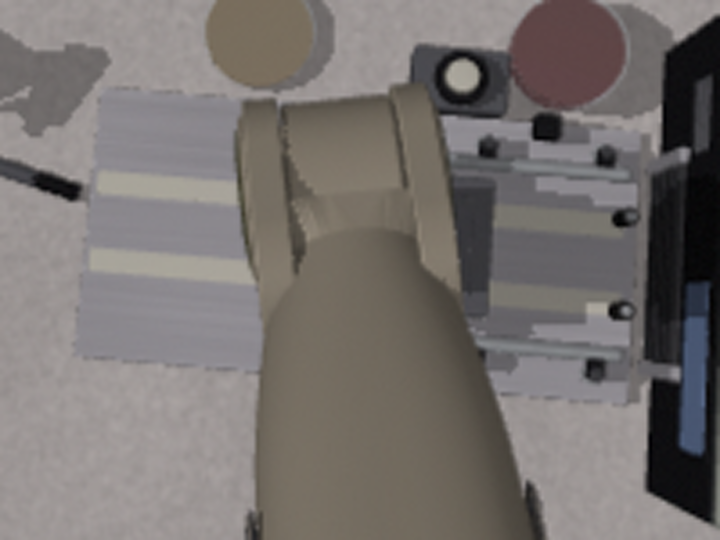

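View pics/scene8.png

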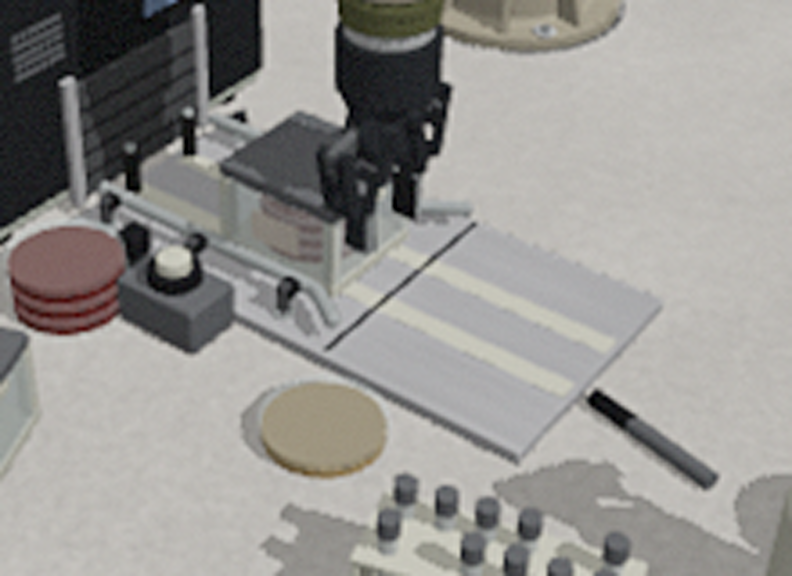

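```bash
python3 - <<'E'
from box import *
box("top",fr=(496,182),nr=(488,319))
import cv2
p=np.load("pics/top8.npz")['p'][230:300,375:440,::-1]
cv2.imwrite("pics/t8z.png",cv2.resize(p,None,fx=8,fy=8,interpolation=cv2.INTER_CUBIC))
E
```

```text
top deck xy [ -0.4 -31.2] yaw rel deg 0.2 res [ 0.  -0.3 -0.   0.3]
```

View pics/t8z.png

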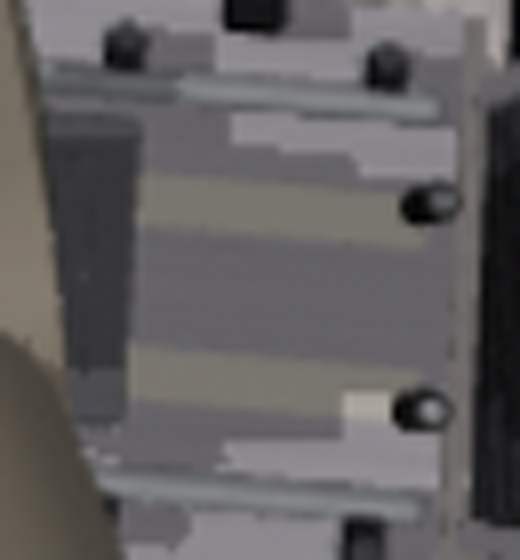

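Call:
drive_tool(plan="0.2 0.1 0.2 6 0.2 0 0; 0.2 0.1 0.2 6 0.1 0 0; 0.2 0.1 0.3 6 0.1 0 0; 0.2 0.1 0.3 6 0 0 0; 0.2 0.1 0.3 6 0 0 0; 0.2 0.1 0.3 6 0 0 0; 0.2 0.1 0.3 6 0 0 0; 0.2 0.1 0.3 6 0 0 0")

```text
clock: 13.28
tcp_pos: [0.4875, 0.0904, 0.072]
orientation: [-0.03, 0.031, 0.711, -0.702]
wrist_force: [0.7, 7.2, 6.1]
finger_gap: 0.0511
```

```bash
python3 -c "
from st import *
goto(3.5,-64,50,180)"; python3 look.py 9; python3 - <<'E'
from h import *
p=np.load("pics/top9.npz")['p'][230:300,375:440,::-1]
cv2.imwrite("pics/t9z.png",cv2.resize(p,None,fx=8,fy=8,interpolation=cv2.INTER_CUBIC))
E
```

```text
t 13.28 tcp [0.4875 0.0904 0.072 ] deck xy [ 2.9 -6.6] tip z 50.0 gap 51.1 F [0.7 7.2 6.1]
tool axes in deck (cols):
 [[-1.     0.     0.006]
 [-0.006  0.012 -1.   ]
 [-0.    -1.    -0.012]]
shift tool [-0.3 -0.7 57.4] rotvec [ 0.71  0.33 -0.01]
```

View pics/t9z.png

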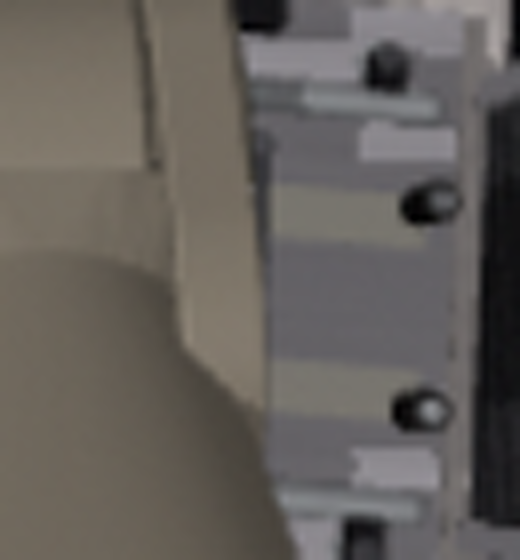

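View pics/scene9.png

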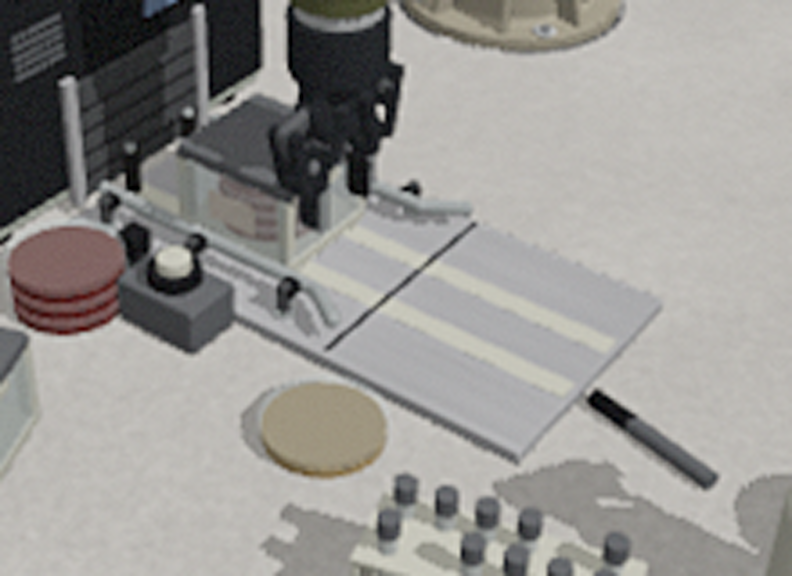

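```bash
python3 - <<'E'
from box import *
print(indeck(D,ray("top",[(375+270/8-.4,230+130/8-.4)],.092))*1e3)
q=crop([(180,147),(259,94),(290,198)],(235,140),3.6)
print(indeck(D,ray("scene",q,.092))*1e3)
E
```

```text
[[  50.94446304 -127.5561461 ]]
[[  50.09237513 -120.89368567]
 [ -48.89320842 -123.64873823]
 [  52.27301359  -11.77313203]]
```

Call:
drive_tool(plan="0.2 0 0.2 6 0.25 0.1 0; 0.2 0 0.2 6 0.25 0.1 0; 0.2 0 0.2 6 0.2 0.1 0; 0.2 0 0.2 6 0.1 0.05 0; 0.2 0 0.2 6 0 0.05 0; 0.2 0 0.2 6 0 0 0; 0.2 0 0.2 5 0 0 0; 0.2 0 0.2 4 0 0 0")

```text
clock: 14.38
tcp_pos: [0.4826, 0.05, 0.0719]
orientation: [-0.032, 0.031, 0.709, -0.704]
wrist_force: [0.8, 5.8, 5.9]
finger_gap: 0.0512
```

```bash
python3 -c "
from st import *
goto(3,-64,50,180)"; python3 look.py 10; python3 - <<'E'
from h import *
p=np.load("pics/scene10.npz")['p'][165:235,255:345,::-1]
cv2.imwrite("pics/s10z.png",cv2.resize(p,None,fx=8,fy=8,interpolation=cv2.INTER_CUBIC))
E
```

```text
t 14.38 tcp [0.4826 0.05   0.0719] deck xy [  1.8 -47.4] tip z 49.9 gap 51.2 F [0.8 5.8 5.9]
tool axes in deck (cols):
 [[-1.    -0.001  0.003]
 [-0.003  0.008 -1.   ]
 [ 0.001 -1.    -0.008]]
shift tool [-1.2 -0.2 16.6] rotvec [0.44 0.18 0.06]
```

View pics/s10z.png

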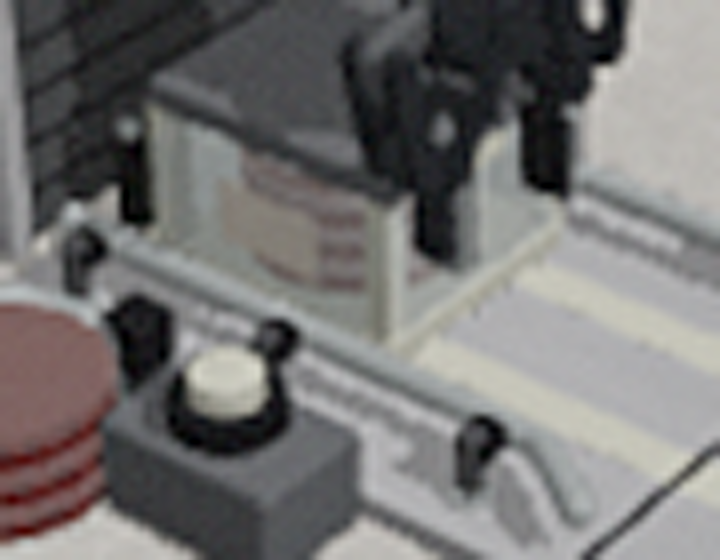

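View pics/top10.png

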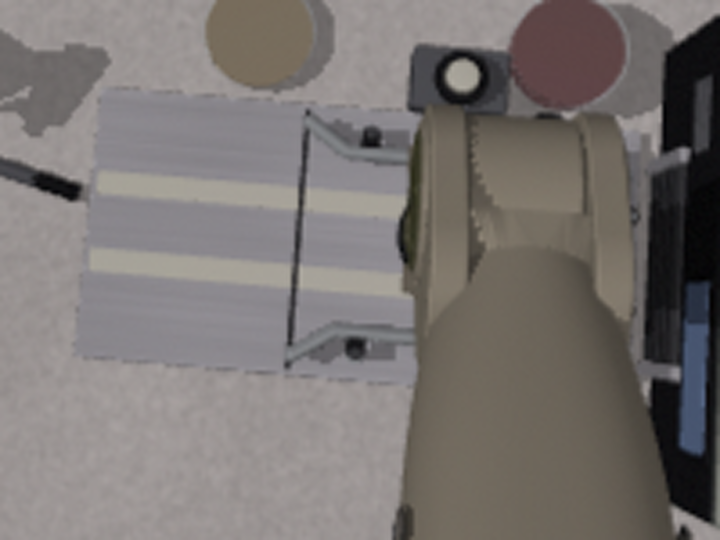

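Call:
drive_tool(plan="0.2 0 0.1 3.5 0.1 0.05 0; 0.2 0 0.1 3.5 0.1 0.05 0; 0.2 0 0.1 3 0.1 0.05 0; 0.2 0 0.1 3 0.1 0 0")

```text
clock: 14.98
tcp_pos: [0.4808, 0.0389, 0.0719]
orientation: [-0.032, 0.031, 0.708, -0.705]
wrist_force: [1.2, 5.8, 5.4]
finger_gap: 0.051
```

Call:
drive_tool(plan="0.2 0 0 2.5 0 0.05 0; 0.2 0 0 2.5 0 0 0")

```text
clock: 15.22
tcp_pos: [0.4799, 0.0349, 0.0719]
orientation: [-0.033, 0.031, 0.708, -0.704]
wrist_force: [1.0, 5.0, 4.2]
finger_gap: 0.0515
```

```bash
python3 -c "
from st import *
goto(2,-64,50,180)"
```

```text
t 15.22 tcp [0.4799 0.0349 0.0719] deck xy [  0.4 -62.6] tip z 49.9 gap 51.5 F [1.  5.  4.2]
tool axes in deck (cols):
 [[-1.    -0.003  0.003]
 [-0.003  0.006 -1.   ]
 [ 0.003 -1.    -0.006]]
shift tool [-1.6 -0.1  1.4] rotvec [0.32 0.15 0.18]
```

Call:
drive_tool(plan="0.2 -0.2 0 2 0 0 0; 0.2 -0.2 0 2 0 0 0")

```text
clock: 15.48
tcp_pos: [0.4797, 0.0341, 0.072]
orientation: [-0.032, 0.03, 0.711, -0.702]
wrist_force: [2.4, 14.2, 4.8]
finger_gap: 0.051
```

Call:
drive_tool(plan="0.2 -0.1 0 1.8 0 0 0; 0.2 -0.1 0 1.8 0 0 0")

```text
clock: 15.72
tcp_pos: [0.4797, 0.0343, 0.0721]
orientation: [-0.031, 0.029, 0.714, -0.699]
wrist_force: [2.6, 11.5, 2.8]
finger_gap: 0.0514
```

```bash
python3 -c "
from st import *
goto(2,-64,50,180);print(monitor.get_state()['ft_torque'])"; python3 look.py 11; python3 - <<'E'
from h import *
p=np.load("pics/scene11.npz")['p'][165:235,255:345,::-1]
cv2.imwrite("pics/s11z.png",cv2.resize(p,None,fx=8,fy=8,interpolation=cv2.INTER_CUBIC))
E
```

```text
t 15.72 tcp [0.4797 0.0343 0.0721] deck xy [  0.3 -63.2] tip z 50.1 gap 51.4 F [ 2.6 11.5  2.8]
tool axes in deck (cols):
 [[-1.    -0.004  0.006]
 [-0.006  0.022 -1.   ]
 [ 0.004 -1.    -0.022]]
shift tool [-1.7  0.1  0.8] rotvec [1.25 0.36 0.21]
[ 1.92317158 -0.45555289 -0.25564674]
```

View pics/s11z.png

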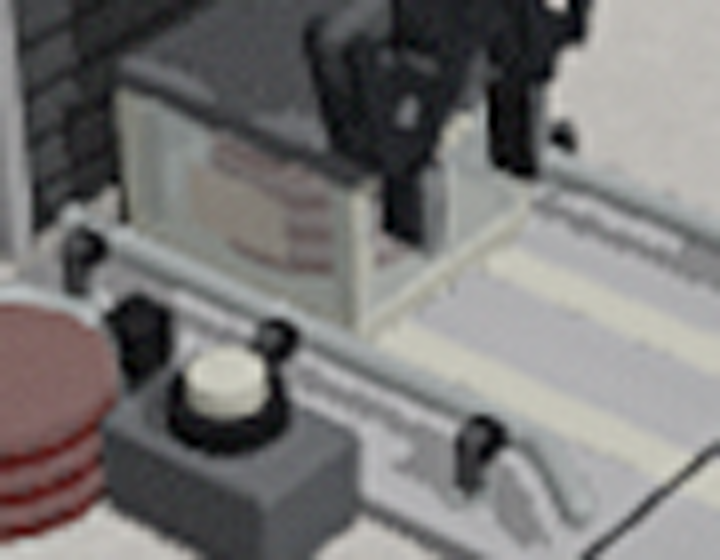

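Call:
drive_tool(plan="0.2 0 0 1.5 0.4 0.2 0; 0.2 0 0 1.8 0.3 0.1 0; 0.2 0 0 2 0.2 0.1 0")

```text
clock: 16.2
tcp_pos: [0.4797, 0.0342, 0.0721]
orientation: [-0.032, 0.031, 0.712, -0.7]
wrist_force: [2.7, 12.5, 3.9]
finger_gap: 0.0512
```

```bash
python3 -c "
from st import *
goto(2,-64,50,180);print(monitor.get_state()['ft_torque'])"
```

```text
t 16.20 tcp [0.4797 0.0342 0.0721] deck xy [  0.3 -63.3] tip z 50.1 gap 51.2 F [ 2.7 12.5  3.9]
tool axes in deck (cols):
 [[-1.    -0.003  0.003]
 [-0.003  0.017 -1.   ]
 [ 0.003 -1.    -0.017]]
shift tool [-1.7  0.   0.7] rotvec [0.97 0.18 0.2 ]
[ 1.97130118 -0.56861542  0.04082194]
```

The arm stalls firmly at the pins with about 12 N. I'll back off gently and look.

Call:
drive_tool(plan="0.2 0 0 -2 0 0 0; 0.2 0 0 -5 0 0 0; 0.2 0 0 -20 0 0 0; 0.2 0 0 -40 0 0 0; 0.2 0 -40 -30 0 0 0; 0.2 0 -45 -30 0 0 0; 0.2 0 -20 -20 0 0 0; 0.2 0 0 0 0 0 0")

```text
clock: 17.2
tcp_pos: [0.4874, 0.1805, 0.176]
orientation: [-0.04, 0.026, 0.708, -0.704]
wrist_force: [0.6, 0.3, -1.0]
finger_gap: 0.0511
```

```bash
python3 look.py 12; python3 - <<'E'
from h import *
p=np.load("pics/scene12.npz")['p'][155:235,245:345,::-1]
cv2.imwrite("pics/s12z.png",cv2.resize(p,None,fx=7,fy=7,interpolation=cv2.INTER_CUBIC))
E
python3 -c "
from st import *
goto(130,-60,100,180)"
```

```text
t 17.30 tcp [0.4863 0.1792 0.1742] deck xy [-6.5 81.6] tip z 152.2 gap 51.1 F [ 1.3  0.7 -1.2]
tool axes in deck (cols):
 [[-1.    -0.023 -0.004]
 [ 0.004  0.004 -1.   ]
 [ 0.023 -1.    -0.004]]
shift tool [-138.1   48.4  141.3] rotvec [ 0.22 -0.2   1.33]
```

View pics/s12z.png

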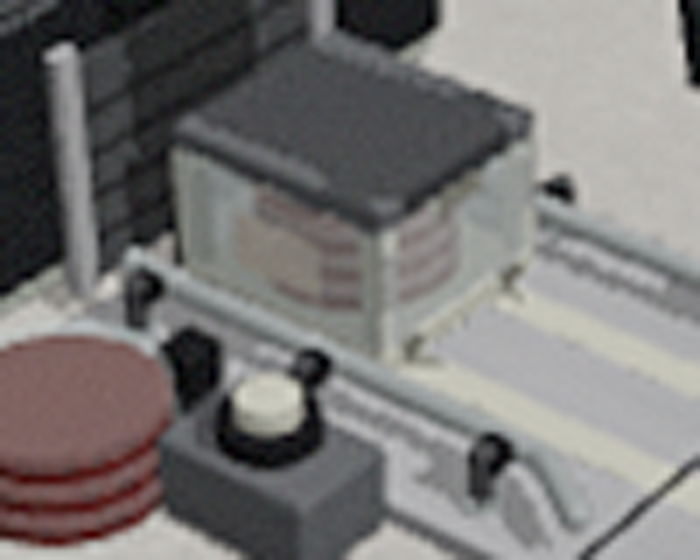

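View pics/top12.png

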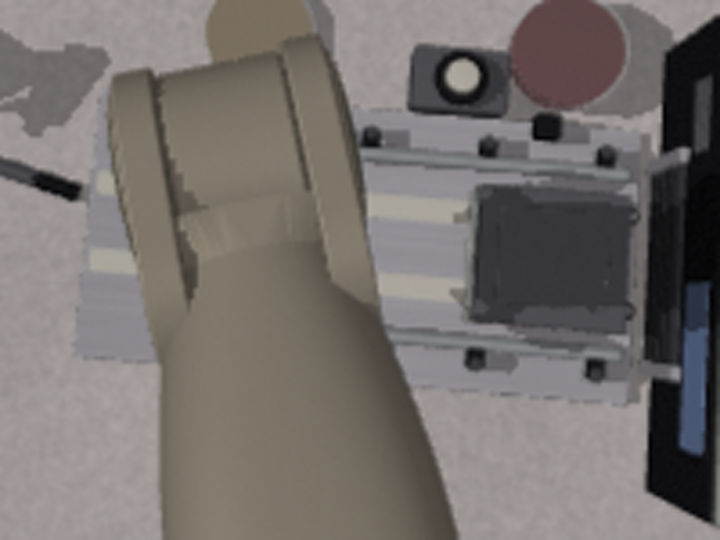

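```bash
python3 - <<'E'
from box import *
p=np.load("pics/top12.npz")['p'][235:300,378:440,::-1]
cv2.imwrite("pics/t12z.png",cv2.resize(p,None,fx=9,fy=9,interpolation=cv2.INTER_CUBIC))
box("top",fl=(478,185),nl=(470,320),fr=(634,194),nr=(629,331))
q=crop([(377,228),(532,118),(172,133),(320,38)],(245,155),7)
print(indeck(D,ray("scene",q,.092))*1e3)
E
```

```text
top deck xy [  -1.4 -130. ] yaw rel deg 0.9 res [ 0.5 -0.7  0.8  0.4 -0.7 -0.3 -0.6  0.5]
[[  52.13943373  -69.45165636]
 [ -48.95732317  -72.18490135]
 [  50.01614873 -179.45918885]
 [ -44.90362682 -183.01531278]]
```

View pics/t12z.png

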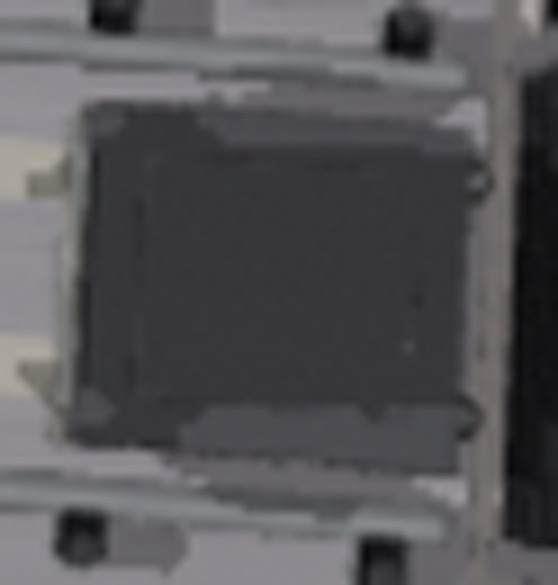

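The zoom shows the box square on both pins. The fit gives deck (-1.4, -130.0), and both pin heads protrude equally past the lid's front edge. The next step is the load key, so I'll close the fingers and move over it.

Call:
drive_tool(plan="-1 -10 0 10 0 0 1.3; -1 -30 0 30 0 -0.2 0; -1 -30 0 30 0 0 0; -1 -30 0 30 0 0 0; -1 -25 0 25 0 0 0; -1 -5 0 5 0 0 0; -1 0 0 0 0 0 0; -1 0 0 0 0 0 0", grip_force=20)

```text
clock: 18.3
tcp_pos: [0.6008, 0.0232, 0.1635]
orientation: [0.04, -0.031, -0.706, 0.707]
wrist_force: [0.2, -0.1, 0.5]
finger_gap: 0.0001
```

```bash
python3 -c "
from st import *
goto(130,-60,80,180)"; python3 look.py 13
```

```text
t 18.30 tcp [0.6008 0.0232 0.1635] deck xy [121.9 -63.2] tip z 141.5 gap 0.1 F [ 0.2 -0.1  0.5]
tool axes in deck (cols):
 [[-1.    -0.012 -0.009]
 [ 0.009 -0.002 -1.   ]
 [ 0.012 -1.     0.002]]
shift tool [-8.8 61.4 -3.3] rotvec [-0.1  -0.49  0.69]
```

View pics/scene13.png

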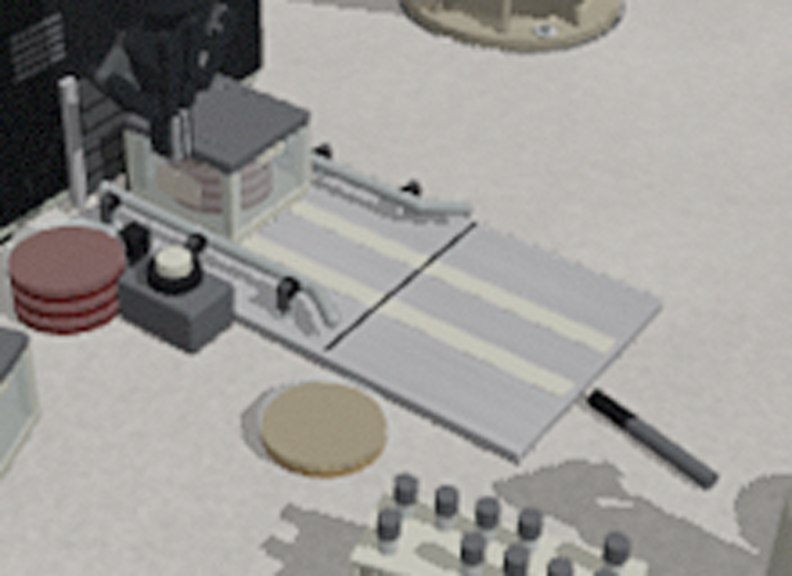

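Call:
drive_tool(plan="-1 -8.5 5 -3 0 -0.4 0.7; -1 0 20 0 0 0 0; -1 0 20 0 0 0 0; -1 0 10 0 0 0 0; -1 0 0 0 0 0 0")

```text
clock: 19.02
tcp_pos: [0.6112, 0.0297, 0.108]
orientation: [0.028, -0.033, -0.706, 0.707]
wrist_force: [-0.0, -0.8, 0.4]
finger_gap: -0.0001
```

```bash
python3 -c "
from st import *
goto(130,-60,64,180)"; python3 look.py 14;python3 - <<'E'
from h import *
p=np.load("pics/scene14.npz")['p'][165:250,235:330,::-1]
cv2.imwrite("pics/s14z.png",cv2.resize(p,None,fx=7,fy=7,interpolation=cv2.INTER_CUBIC))
E
```

```text
t 19.02 tcp [0.6112 0.0297 0.108 ] deck xy [131.7 -55.7] tip z 86.0 gap -0.1 F [-0.  -0.8  0.4]
tool axes in deck (cols):
 [[-1.     0.006  0.006]
 [-0.006 -0.001 -1.   ]
 [-0.006 -1.     0.001]]
shift tool [ 1.9 22.   4.2] rotvec [-0.08  0.34 -0.36]
```

View pics/s14z.png

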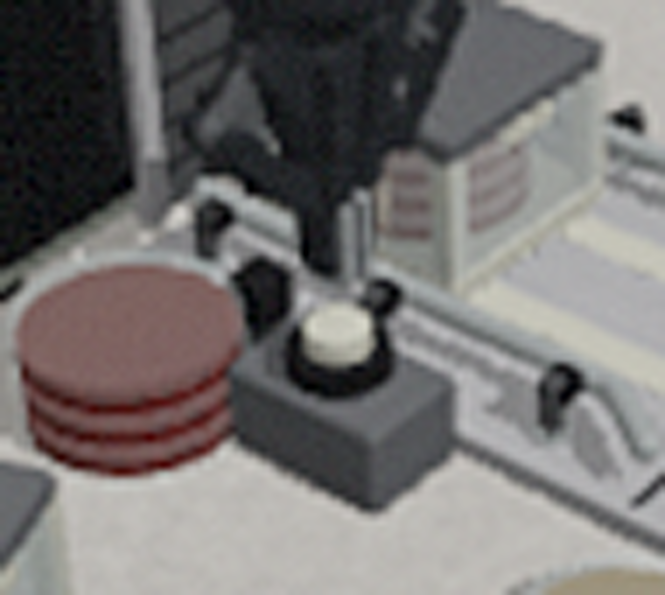

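The fingertips are right above the key. I'll correct 2–4 mm sideways and then descend slowly.

Call:
drive_tool(plan="-1 1.5 5 4 0 0.3 -0.3; -1 0 8 0 0 0 0; -1 0 5 0 0 0 0; -1 0 0 0 0 0 0")

```text
clock: 19.62
tcp_pos: [0.6111, 0.025, 0.0914]
orientation: [0.031, -0.034, -0.706, 0.707]
wrist_force: [0.1, 0.2, 0.2]
finger_gap: 0.0001
```

```bash
python3 -c "
from st import *
goto(130,-60,52,180)"
```

```text
t 19.62 tcp [0.6111 0.025  0.0914] deck xy [132.  -60.4] tip z 69.4 gap 0.1 F [0.1 0.2 0.2]
tool axes in deck (cols):
 [[-1.     0.005 -0.   ]
 [ 0.    -0.001 -1.   ]
 [-0.005 -1.     0.001]]
shift tool [ 2.1 17.4 -0.4] rotvec [-0.08 -0.02 -0.29]
```

Call:
drive_tool(plan="-1 2 4 0 0 0 -0.2; -1 0 4 0 0 0 0; -1 0 3 0 0 0 0; -1 0 2 0 0 0 0")

```text
clock: 20.12
tcp_pos: [0.6092, 0.0252, 0.0785]
orientation: [0.032, -0.033, -0.706, 0.707]
wrist_force: [-2.4, -0.2, 4.3]
finger_gap: -0.0003
```

Call:
drive_tool(plan="-1 0 2 0 0 0 0; -1 0 2 0 0 0 0")

```text
clock: 20.38
tcp_pos: [0.6093, 0.0252, 0.0778]
orientation: [0.031, -0.034, -0.706, 0.707]
wrist_force: [-6.0, 0.3, 18.0]
finger_gap: -0.0001
```

```bash
python3 look.py 15;python3 - <<'E'
from h import *
from st import *
p=np.load("pics/scene15.npz")['p'][165:250,235:330,::-1]
cv2.imwrite("pics/s15z.png",cv2.resize(p,None,fx=7,fy=7,interpolation=cv2.INTER_CUBIC))
rep()
E
```

```text
t 20.48 tcp [0.6093 0.0251 0.0779] deck xy [130.2 -60.4] tip z 55.9 gap -0.1 F [-5.6  0.6 15.8]
tool axes in deck (cols):
 [[-1.     0.004 -0.   ]
 [ 0.    -0.002 -1.   ]
 [-0.004 -1.     0.002]]
```

View pics/s15z.png

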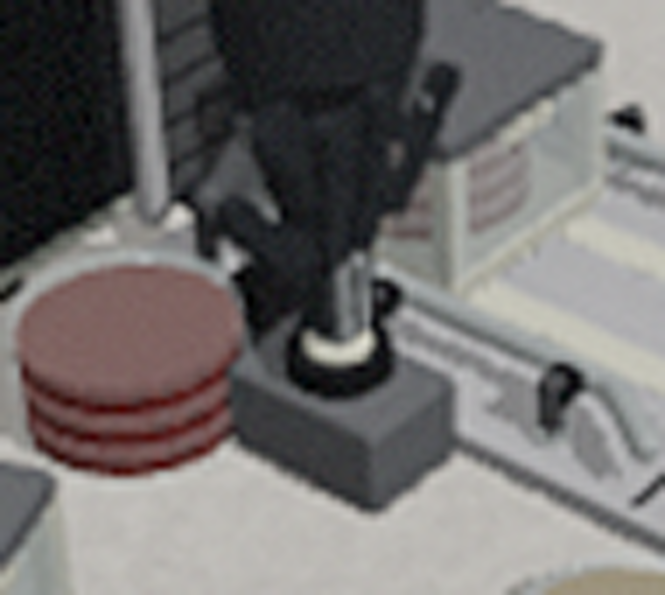

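Call:
drive_tool(plan="-1 0 2.5 0 0 0 0; -1 0 3 0 0 0 0")

```text
clock: 20.72
tcp_pos: [0.6093, 0.0252, 0.0777]
orientation: [0.03, -0.035, -0.705, 0.707]
wrist_force: [-8.5, 0.7, 22.7]
finger_gap: 0.0
```

```bash
python3 - <<'E'
from st import *
s=rep()[0]; print(s['tcp_pos'],s['wrist_force'])
d14=np.load("pics/scene14.npz")['d'];d15=np.load("pics/scene15.npz")['d']
E
```

```text
t 20.73 tcp [0.6093 0.0252 0.0777] deck xy [130.2 -60.4] tip z 55.7 gap 0.0 F [-8.5  0.7 22.7]
tool axes in deck (cols):
 [[-1.     0.007  0.   ]
 [-0.    -0.002 -1.   ]
 [-0.007 -1.     0.002]]
[0.60925921 0.02517841 0.07773934] [-8.45378606  0.71132814 22.66793668]
```

The tip has reached a hard stop. To confirm full travel, I'll raise it in small steps and read the spring curve.

Call:
drive_tool(plan="-1 0 -1 0 0 0 0; -1 0 0 0 0 0 0")

```text
clock: 20.98
tcp_pos: [0.6092, 0.0252, 0.0805]
orientation: [0.03, -0.035, -0.705, 0.707]
wrist_force: [-2.1, 0.7, 3.5]
finger_gap: -0.0002
```

Call:
drive_tool(plan="-1 0 -1 0 0 0 0; -1 0 0 0 0 0 0")

```text
clock: 21.22
tcp_pos: [0.6092, 0.0252, 0.0812]
orientation: [0.03, -0.035, -0.705, 0.707]
wrist_force: [-1.5, -0.1, 2.3]
finger_gap: -0.0002
```

Call:
drive_tool(plan="-1 0 -1 0 0 0 0; -1 0 0 0 0 0 0")

```text
clock: 21.48
tcp_pos: [0.6092, 0.0252, 0.0818]
orientation: [0.03, -0.035, -0.705, 0.707]
wrist_force: [-0.9, 0.3, 2.8]
finger_gap: 0.0001
```

Call:
drive_tool(plan="-1 0 -1 0 0 0 0; -1 0 0 0 0 0 0")

```text
clock: 21.72
tcp_pos: [0.6092, 0.0252, 0.0825]
orientation: [0.03, -0.035, -0.705, 0.707]
wrist_force: [-1.2, -0.5, 1.9]
finger_gap: 0.0002
```

Call:
drive_tool(plan="-1 0 -1 0 0 0 0; -1 0 0 0 0 0 0")

```text
clock: 21.98
tcp_pos: [0.6092, 0.0252, 0.0834]
orientation: [0.03, -0.035, -0.705, 0.707]
wrist_force: [-0.7, -0.5, 2.5]
finger_gap: -0.0001
```

Call:
drive_tool(plan="-1 0 -1 0 0 0 0; -1 0 0 0 0 0 0")

```text
clock: 22.22
tcp_pos: [0.6093, 0.0252, 0.0842]
orientation: [0.03, -0.035, -0.705, 0.707]
wrist_force: [0.5, 0.1, 0.5]
finger_gap: -0.0001
```

Call:
drive_tool(plan="-1 0 -1 0 0 0 0; -1 0 0 0 0 0 0")

```text
clock: 22.48
tcp_pos: [0.6092, 0.0253, 0.085]
orientation: [0.03, -0.035, -0.705, 0.707]
wrist_force: [-0.5, -0.3, 0.5]
finger_gap: -0.0001
```

The spring force ended between 83.4 and 84.2 mm and the hard stop was at 77.7 mm. That is about 6 mm, the full travel. I'll retreat and do a last check.

Call:
drive_tool(plan="-1 0 -10 0 0 0 0; -1 0 -35 0 0 0 0; -1 0 -40 0 0 0 0; -1 0 -20 -20 0 0 0; -1 0 0 -50 0 0 0; -1 0 0 -55 0 0 0; -1 0 0 -50 0 0 0; -1 0 0 0 0 0 0")

```text
clock: 23.48
tcp_pos: [0.6268, 0.2038, 0.1992]
orientation: [0.029, -0.038, -0.706, 0.707]
wrist_force: [0.3, -0.6, -0.0]
finger_gap: -0.0004
```

```bash
python3 look.py 16;python3 - <<'E'
from h import *
from st import *
rep()
a=np.load("pics/scene16.npz")['p'];b=np.load("pics/scene0.npz")['p']
cv2.imwrite("pics/f.png",a[:,:,::-1])
p=a[155:240,235:345,::-1]
cv2.imwrite("pics/s16z.png",cv2.resize(p,None,fx=7,fy=7,interpolation=cv2.INTER_CUBIC))
E
```

```text
t 23.57 tcp [0.6269 0.2008 0.1991] deck xy [131.5 116.1] tip z 177.1 gap -0.0 F [-0.3  0.4  0.9]
tool axes in deck (cols):
 [[-1.     0.013 -0.007]
 [ 0.007 -0.002 -1.   ]
 [-0.013 -1.     0.002]]
```

View pics/s16z.png

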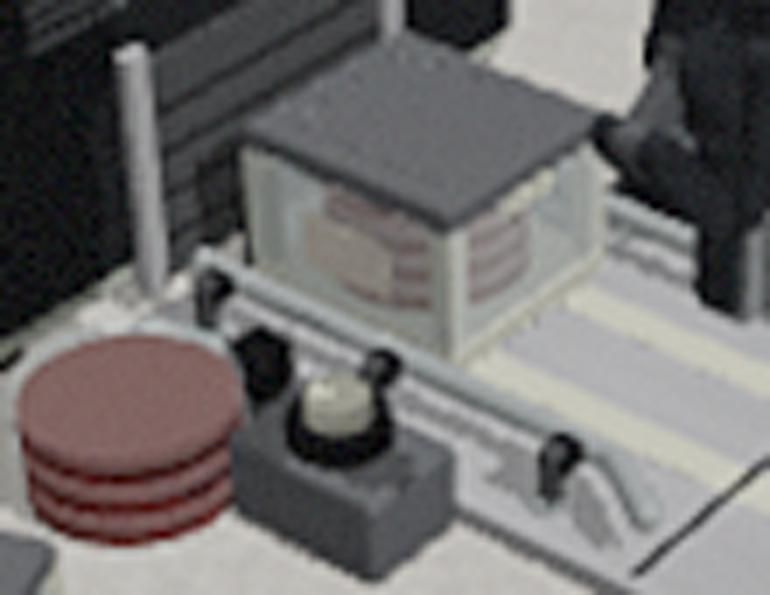

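View pics/top16.png

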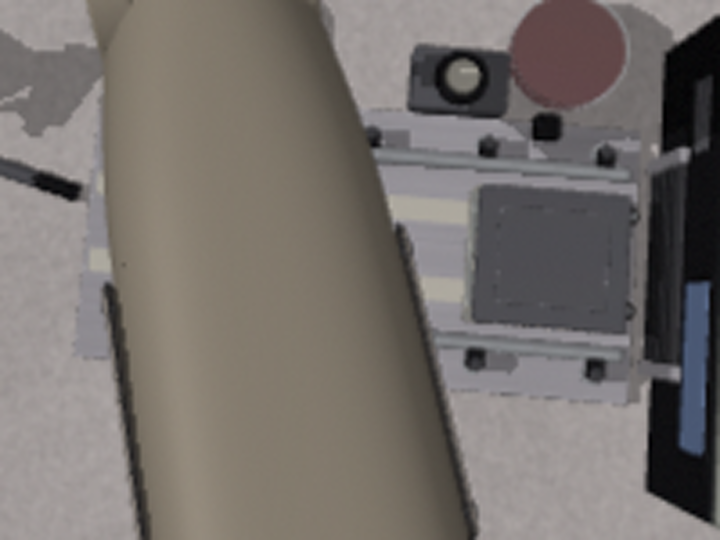

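View pics/f.png

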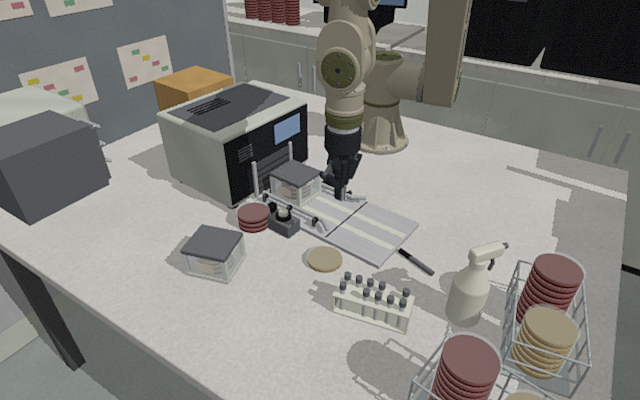

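```bash
python3 - <<'E'
from box import *
p=np.load("pics/top16.npz")['p'].astype(int);g=p.sum(2)/3
m=((g>50)&(g<105)).astype(np.uint8); m[:,:383]=0;m[:,432]=0;m[:,432:]=0;m[:245]=0;m[290:]=0
m=cv2.morphologyEx(m,cv2.MORPH_OPEN,np.ones((5,5)))
cs,_=cv2.findContours(m,cv2.RETR_EXTERNAL,cv2.CHAIN_APPROX_NONE);c=max(cs,key=cv2.contourArea)
q=indeck(D,ray("top",c.reshape(-1,2),.092))*1e3
print(cv2.minAreaRect(q.astype(np.float32)))
box("top",fl=(480,185),nl=(471,319),fr=(635,193),nr=(631,331))
z=p[235:300,378:440,::-1].astype(np.uint8)
cv2.imwrite("pics/t16z.png",cv2.resize(z,None,fx=9,fy=9,interpolation=cv2.INTER_CUBIC))
E
```

```text
((-1.95098876953125, -131.57754516601562), (100.02740478515625, 116.40869903564453), 0.16270220279693604)
top deck xy [  -1. -131.] yaw rel deg 0.9 res [ 0.3 -0.8  1.   0.6 -0.6 -0.1 -0.7  0.4]
```

View pics/t16z.png

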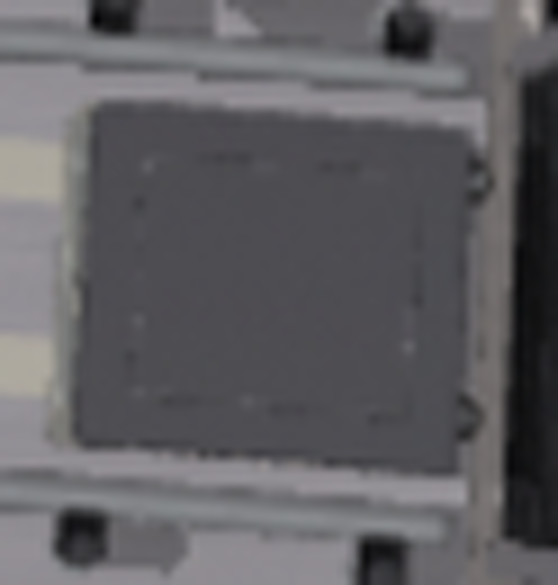

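The box is square against both pins with clear gaps to both rails. The key is back up, the bystanders are unmoved, and the arm is clear, so I'm handing in.

```bash
python3 -c "
from workcell import job
print(job.hand_in())"
```

```text
the job is handed in; nothing more can be done
None
```

The box is home against both stop pins, the load key has been pressed fully and released, and the job was handed in at about 23.6 s of the 64 s allowed.

**What I did:**
- **Lining up:** I squared and centred the box on the apron with a gentle two-finger push on its near side.
- **Pushing home:** I pushed it from behind at about 40–45 mm/s and slowed before the pins. There the wrist force rose to about 14 N and the motion stopped.
- **Load key:** With closed fingertips I pressed the key until it would go no further.

**Last checks:**
- **Box position:** The final picture fits put the box at about x -1 to -2 mm and y -130 to -131.5 mm on the deck. The yaw estimates disagreed, at 0.2° and 0.9°, which is within the error of reading pixels. Both pin heads stick out equally past the lid's front edge.
- **Rails:** Gaps to both rails are visible in the final picture, and nothing in the pictures or forces during the push suggested contact.
- **Key travel:** On release, the key's travel measured about 6 mm, the full stroke. It stopped about 4 mm higher than the nominal fingertip length implies. I put that down to a fingertip-length offset, because the spring force faded out over the right distance.
- **Surroundings:** The bystander objects look unmoved, judged by eye, and the arm was clear of everything.

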